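Unstack parts into their fitted trays

TASK

Take the stack of parts apart from the top down and lay each part, right way up and centred, in the tray or dish sized for it: first the rubber cap in the small round dish, then the tin in the large round dish, then the metal box in the small rectangular tray, and last the carton in the large rectangular tray, the long parts lined up with the long sides of their trays. Let go of everything, and do not push or tip the flux bottle and the screwdriver.

Things in the scene. Friction and masses are not known exactly. Their poses are not given: they have to be found in the camera images.
- foot: round black rubber end cap, 27 mm across, 13 mm high; at the start on top of the tin (top of the stack). Origin: centre of its underside, z up.
- tin: round grey tin with a yellowish lid, 34 mm across, 22 mm high; at the start on the metal box, under the rubber cap. Origin: centre of its underside, z up.
- enclosure: cast aluminium box with a screwed lid, 48 mm (its x) by 90 mm (its y), 30 mm high; at the start on the carton, under the tin. Origin: centre of its underside, z up.
- carton: closed brown cardboard box, 70 mm (its x) by 118 mm (its y), 42 mm high; the bottom of the stack, standing on the worktop. Origin: centre of its underside, z up. (Behind the work, beyond about x = 0.68, a monitor hangs with its lower edge 0.31 m above the worktop: keep the hand clear of it.)
- dish_small: small round dish for the rubber cap, 42 mm across inside. Fixed, low: steel lip 3 mm thick and 5 mm high round a flat black rubber floor 2 mm high. Origin: centre of the underside, z up.
- dish_large: large round dish for the tin, 58 mm across inside. Fixed, low: steel lip 3 mm thick and 5 mm high round a flat black rubber floor 2 mm high. Origin: centre of the underside, z up.
- tray_small: small rectangular tray for the metal box, inside 66 mm (its x) by 108 mm (its y). Fixed, low: steel lip 3 mm thick and 5 mm high round a flat black rubber floor 2 mm high. Origin: centre of the underside, z up.
- tray_large: large rectangular tray for the carton, inside 88 mm (its x) by 136 mm (its y). Fixed, low: steel lip 3 mm thick and 5 mm high round a flat black rubber floor 2 mm high. Origin: centre of the underside, z up.
- bottle: bystander: small cream needle bottle with an orange tip, standing, 30 mm across, 86 mm high; leave it where it stands. Origin: centre of its underside, z up.
- driver: bystander: purple precision screwdriver lying on the worktop at the right, 10 mm thick, 127 mm along its y; leave it where it lies. Origin: under its middle, z up.

How it is judged:
On the way, in this order (a step that is already met when the one before it is completed fails the run):
1. the rubber cap lies in the small round dish, let go (horizontal distance between foot and dish_small below 0.012 m and z of foot in the frame of dish_small below 0.005 m and angle between foot's own z axis and vertical below 0.08 rad and contact force between foot and the fingers below 0.05 N), for 0.2 s.
2. the tin stands in the large round dish, let go (horizontal distance between tin and dish_large below 0.012 m and z of tin in the frame of dish_large below 0.005 m and angle between tin's own z axis and vertical below 0.08 rad and contact force between tin and the fingers below 0.05 N), for 0.2 s.
3. the metal box lies in the small rectangular tray, let go (horizontal distance between enclosure and tray_small below 0.012 m and z of enclosure in the frame of tray_small below 0.005 m and angle between enclosure's own z axis and vertical below 0.08 rad and angle between the y axis of enclosure and the y axis of tray_small, either way round below 0.2 rad and contact force between enclosure and the fingers below 0.05 N), for 0.2 s.
4. the carton lies in the large rectangular tray, let go (horizontal distance between carton and tray_large below 0.012 m and z of carton in the frame of tray_large below 0.005 m and angle between carton's own z axis and vertical below 0.08 rad and angle between the y axis of carton and the y axis of tray_large, either way round below 0.2 rad and contact force between carton and the fingers below 0.05 N), for 0.2 s.
At the end, for the whole second after the job is handed in: each part in its own tray or dish, within 12 mm of the centre, on the floor (underside less than 5 mm above the tray's underside), leaning less than 0.08 rad; metal box and carton within 0.2 rad of their trays' long direction, either way round; all released and at rest (all of step 1 and all of step 2 and all of step 3 and all of step 4 and linear speed of each of foot, tin, enclosure, carton below 0.01 m/s and angular speed of each of foot, tin, enclosure, carton below 0.1 rad/s); the robot touches nothing.
It fails at once if the flux bottle is pushed away or tipped (distance of bottle from where it was at the start of the episode above 0.015 m or angle between bottle's own z axis and vertical above 0.3 rad).
It fails at once if the screwdriver is pushed away (distance of driver from where it was at the start of the episode above 0.015 m).
It also fails if it takes over 120 s, if anything falls off the work surface, if the arm or the gripper's body presses on something with over 40 N, if the wrist force passes 120 N, or if a joint passes its speed limit or range.

ROBOT

A 6-joint arm with a two-finger parallel gripper is mounted at the origin on a cart in front of the work surface, level with it; the furniture and walls round the work are solid. World frame = base frame: x ahead of the robot, y to its left, z up, the work surface at z = 0. Lengths are in m, angles in rad, forces in N, time in s.
With the tool pointing down it reaches from about 0.35 to 0.85 m from the base axis. Payload 8.1 kg.
Tool frame: the origin (TCP) lies on the mounting face of the last link; the fingertips stand 186 mm ahead of it and the grasp point (between the pads) lies 167 mm ahead of it; x points along the fingers, y is the direction in which the jaws open and shut, and the axes are right-handed (so a half turn about x gives the same grasp; the last joint's range is limited). The gripper opens to 93 mm and grips with 3 to 60 N. Pads are 15 mm wide; open, the fingers measure 128 mm over their backs; the gripper's body (75 mm by 188 mm) begins 65 mm behind the grasp point.
Start: joints at [1.129, 0.13, 1.488, -0, 1.523, -0.085], TCP at [0.21, 0.562, 0.405] pointing down, gripper open.
Joint ranges: [-2.96, 2.96], [-0.89, 2.26], [0.02, 2.5], [-1.34, 4.48], [0, 2.73], [-2.66, 2.66]. Speed limits (rad/s): [2.39, 2.39, 2.79, 3.14, 3.14, 3.14].

INTERFACE

Orientations are given as a unit quaternion [x, y, z, w].
In Python, from rig import readout, viewer, ticket gives the robot as it stands.
- The arm moves only by the tool send_rows, never from a script. Its argument "moves" is a list of rows, each an object with "linear": the shift along the tool's x, y, z each as a share of 0.15 m, from -1 to 1, a list of three; "angular": the turn, a rotation vector about the tool's x, y, z each as a share of 2 rad, from -1 to 1, a list of three; "claw": the opening, from -1 (shut) to 1 (fully open). In form: [{"linear": [x, y, z], "angular": [wx, wy, wz], "claw": claw}, ...]. A call has exactly 10 rows; each row is the pose to reach, as a shift and turn from the pose commanded when the call began, along the tool's axes at that moment; what a row does not reach only later rows make up. A row lasts 1/12 s, in which the tool goes at most 41.7 mm and 7.16 degrees, less where a joint would pass 70% of its speed; a pose out of reach is approached as far as the arm can. A call with a number of a shift or a turn outside -1 to 1 is refused whole. A call with a gripper value outside its range is refused whole. The fingers move at their own pace and stop on an object; "grip_force" is the grip in N (left out, the last holds). Time passes only in rows, so rows that repeat a pose let the fingers close, or fill a call up. It gives the time, the measured TCP pose, the force and the opening at its end, in the units of the state.
- readout.state(): the state, without advancing time (a new reading comes with each control period).
- viewer.get_image(name): name is "scene" or "top" or "wrist"; returns a dict with "image" (420x560x3 uint8, red, green, blue), "fx", "fy", "cx", "cy" (pixels), "R" (3x3) and "t" (3): a world point X has camera coordinates R X + t. Camera axes: x right, y down, z forward; pixel columns grow to the right and rows downward; lengths in m; the calibration is good to about 2 mm. The wrist camera is an equidistant fisheye: a pixel r from the principal point sees the ray r / f radians off the axis. A picture is of the moment at which its call begins. There is no depth.
- ticket.finish_job(): hands the job in, once; it reports no verdict.
The state is a dict: "time_s": time; "q": joint angles; "joint_velocities": joint speeds; "effort": joint torques, N m; "tcp_pos": TCP position; "eef_rot": TCP orientation; "ft_force": force on the tool from outside, world axes, zero at the start; "torque": the same for the moment, N m; "opening": opening from 0.0 (shut) to 1.0 (fully open).
Only numpy, scipy, OpenCV 4.12 (cv2) and the standard library are available. Lean on these libraries where they do the work, as an engineer would, in place of code of your own. Each camera call takes 0.05 s, during which the arm holds its last target.

## Working session

There is one attempt and no reset: what is moved stays moved. The work goes in short steps, Python scripts to look and compute and a tool call to move; the robot and the scene stay as the last step left them, time stands still between calls to the robot, and variables do not carry over. Pictures are saved under pics/ and viewed, and the job is handed in when it is done.

Besides the shell and the picture viewer there is one more tool, called after ">>>" as name([rows], argument=value, ...), one row to a line, values as JSON. send_rows: Moves the arm, as the interface text tells. Shift numbers are shares of 0.15 m and turn numbers shares of 2 rad, none past 1 either way. Its arguments: {"type":"object","properties":{"moves":{"type":"array","items":{"type":"object","properties":{"linear":{"type":"array","items":{"type":"number","minimum":-1,"maximum":1}},"angular":{"type":"array","items":{"type":"number","minimum":-1,"maximum":1}},"claw":{"type":"number"}}}},"grip_force":{"type":"number"}},"required":["moves"]}

```bash
mkdir -p pics; ls
cat > h.py <<'E'
import numpy as np, cv2
from rig import readout, viewer, ticket
from scipy.spatial.transform import Rotation as Ro
def snap(n,f):
    d=viewer.get_image(n); cv2.imwrite(f'pics/{f}.png',cv2.cvtColor(d['image'],cv2.COLOR_RGB2BGR))
    np.save(f'pics/{f}.npy',{k:d[k] for k in d if k!='image'},allow_pickle=True); return d
def cal(f): return np.load(f'pics/{f}.npy',allow_pickle=True).item()
def ray(d,u,v,fish=False):
    a=(u-d['cx'])/d['fx'];b=(v-d['cy'])/d['fy']
    if fish:
        th=np.hypot(a,b); r=np.array([np.sin(th)*a/th,np.sin(th)*b/th,np.cos(th)]) if th>0 else np.array([0,0,1.])
    else: r=np.array([a,b,1.])
    R=np.array(d['R']);t=np.array(d['t']); return -R.T@t, R.T@r
def hit(d,u,v,z,fish=False):
    c,r=ray(d,u,v,fish); return c+r*(z-c[2])/r[2]
def proj(d,X):
    p=np.array(d['R'])@np.array(X)+np.array(d['t']); return np.array([d['fx']*p[0]/p[2]+d['cx'],d['fy']*p[1]/p[2]+d['cy']])
def crop(f,u0,v0,u1,v1,s,out):
    im=cv2.imread(f'pics/{f}.png')[v0:v1,u0:u1]; cv2.imwrite(f'pics/{out}.png',cv2.resize(im,None,fx=s,fy=s,interpolation=cv2.INTER_CUBIC))
E
python3 - <<'E'
from h import *
for n in ['scene','top','wrist']:
    d=snap(n,n+'0'); print(n,d['fx'],d['cx'],d['cy'],(-np.array(d['R']).T@np.array(d['t'])).round(3),np.array(d['R']).round(2).tolist())
s=readout.state(); print(s)
print(Ro.from_quat(s['eef_rot']).as_matrix().round(3))
E
```

```text
pics
scene 485.6839745185343 280.7576994443717 213.44169216565052 [-0.316 -0.681  0.762] [[0.59, -0.81, -0.02], [-0.45, -0.31, -0.84], [0.67, 0.5, -0.54]]
top 448.9009035290114 281.04620928138786 207.38011579347497 [ 0.298 -0.082  1.174] [[0.02, -1.0, -0.03], [-0.98, -0.02, -0.18], [0.18, 0.03, -0.98]]
wrist 325.19226210127806 278.75910201460664 212.5843541370075 [0.135 0.59  0.383] [[0.35, 0.94, -0.0], [0.9, -0.33, 0.29], [0.27, -0.1, -0.96]]
{'time_s': 0.15, 'q': array([ 1.12859370e+00,  1.31002413e-01,  1.48901486e+00,  1.26657642e-05,
        1.52302418e+00, -8.53888672e-02]), 'joint_velocities': array([-0.00014228, -0.00110618, -0.00424843,  0.00059172, -0.0011698 ,
       -0.00167137]), 'effort': array([ 7.10824843e-04, -5.60482728e+01, -4.92328548e+01,  7.68776494e-02,
        3.07693519e-02, -1.56956417e-04]), 'tcp_pos': array([0.20947004, 0.56206178, 0.40392728]), 'eef_rot': array([ 0.1249914 ,  0.696021  , -0.12597809,  0.69574524]), 'ft_force': array([-0.14993341,  0.46909862,  0.05897889]), 'torque': array([-0.06589462,  0.01966586, -0.0197777 ]), 'opening': 1.0015285451290417}
[[-0.001  0.349  0.937]
 [-0.001  0.937 -0.349]
 [-1.    -0.001 -0.   ]]
```

View pics/top0.png

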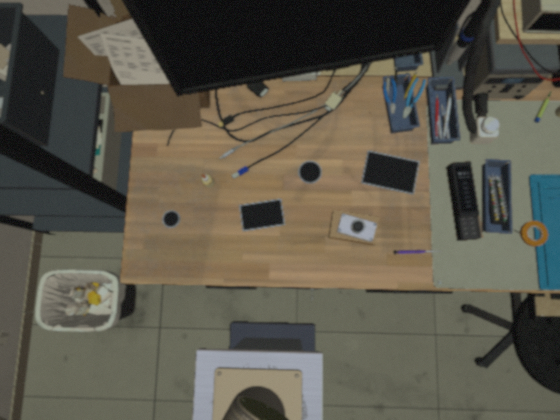

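View pics/scene0.png

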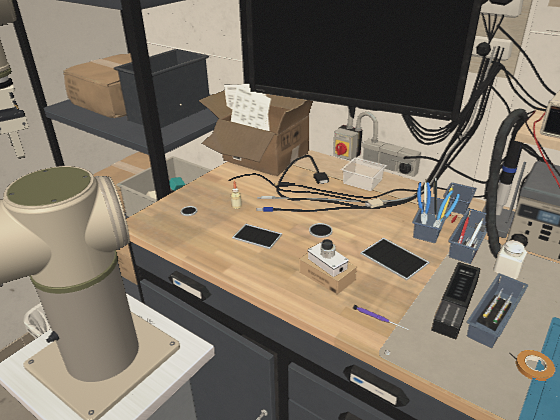

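View pics/wrist0.png

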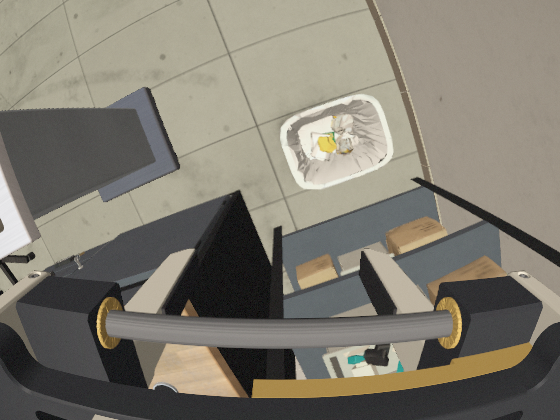

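Run:
```python
from h import *
crop('top0',150,145,290,245,5.7,'c1'); crop('top0',285,145,435,265,5,'c2')
crop('scene0',290,225,440,325,5.3,'c3');crop('scene0',170,170,350,260,4.4,'c4')
```

```text
(no output)
```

View pics/c1.png

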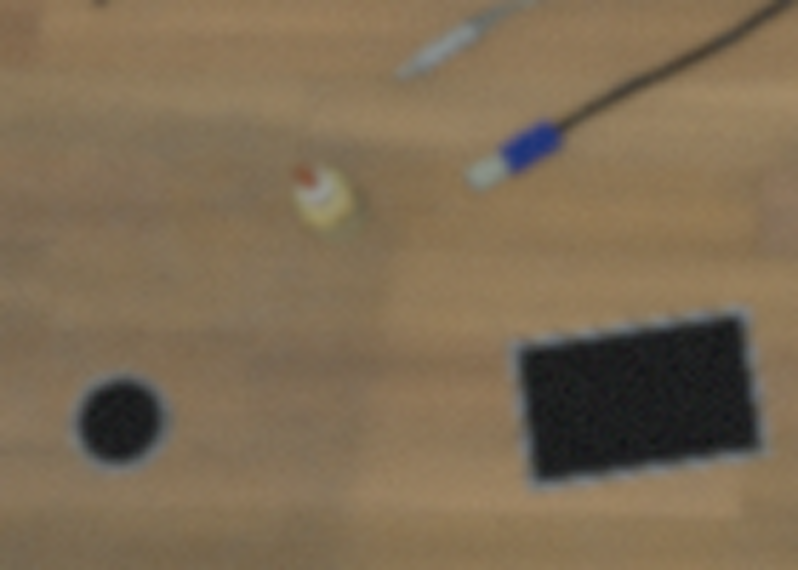

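View pics/c2.png

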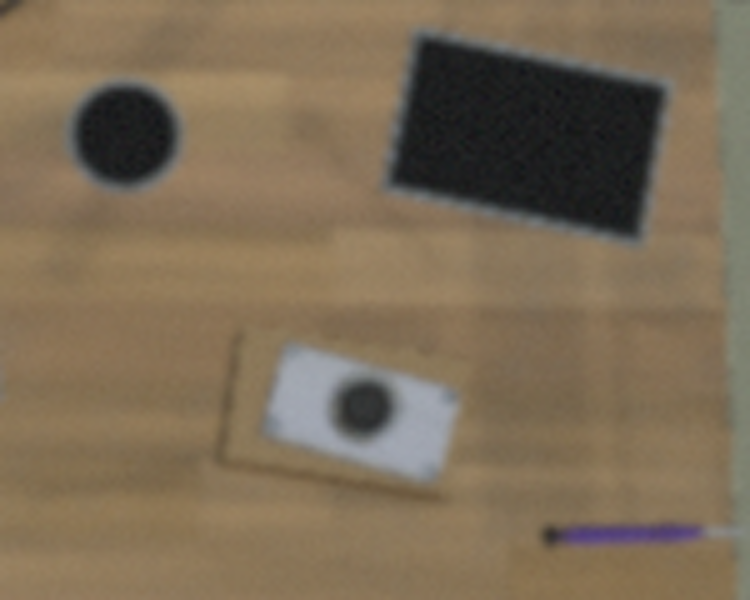

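View pics/c3.png

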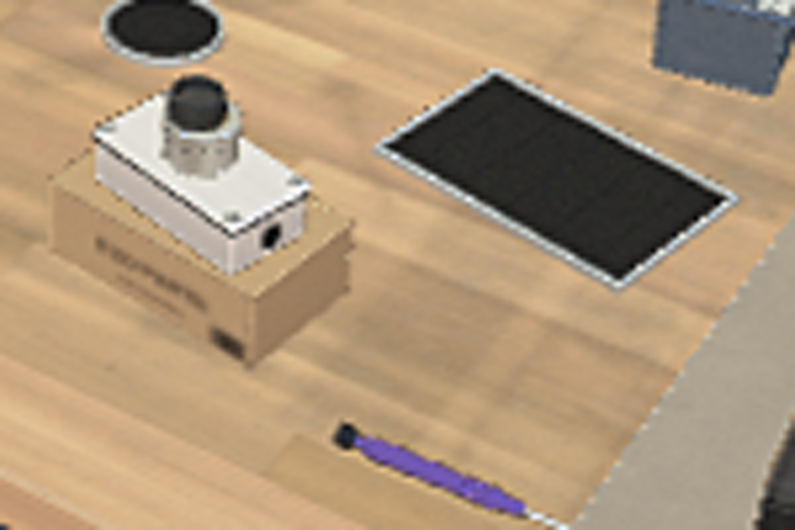

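View pics/c4.png

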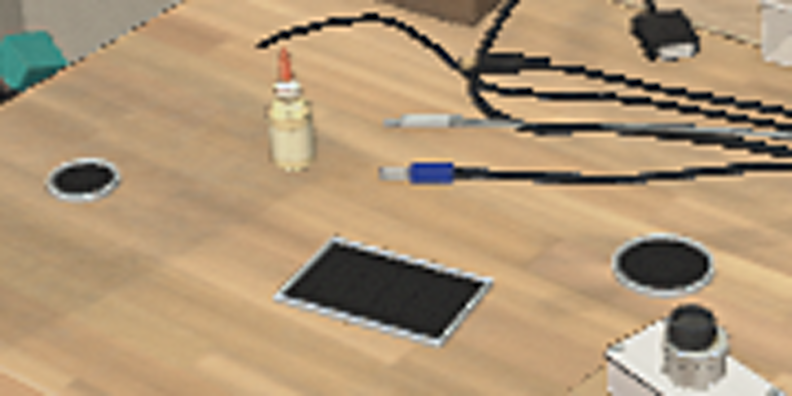

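```bash
cat > m.py <<'E'
from h import *
T=cal('top0');S=cal('scene0')
def P(d,off,s,u,v,z): return hit(d,(u+.5)/s-.5+off[0],(v+.5)/s-.5+off[1],z)[:2]
def rect(d,off,s,pts,z):
    q=np.array([P(d,off,s,*p,z) for p in pts]); e=[np.linalg.norm(q[i]-q[(i+1)%4])for i in range(4)]
    l=[q[(i+1)%4]-q[i] for i in range(4)]
    # long edges
    k=0 if e[0]>e[1] else 1
    v=l[k]-l[k+2]; print(' c',q.mean(0).round(4),'edges',np.round(e,4),'long yaw',np.degrees(np.arctan2(v[1],v[0])).round(2)); return q
o1,s1,o2,s2=(150,145),5.7,(285,145),5
o3,s3,o4,s4=(290,225),5.3,(170,170),4.4
print('TOP');print('dishS',P(T,o1,s1,120,421,.003),'bottle',P(T,o1,s1,328,212,.03))
rect(T,o1,s1,[(516,343),(747,311),(766,450),(533,487)],.005)
print('dishL',P(T,o2,s2,125,134,.003))
rect(T,o2,s2,[(417,31),(670,84),(641,242),(387,186)],.005)
print('encl');rect(T,o2,s2,[(288,343),(460,392),(433,480),(266,436)],.072)
print('carton');rect(T,o2,s2,[(240,328),(470,362),(448,497),(222,462)],.042)
print('foot',P(T,o2,s2,363,408,.107),'driver',P(T,o2,s2,550,536,.005),P(T,o2,s2,705,532,.005),P(T,o2,s2,740,530,.005))
print('SCENE');print('foot',P(S,o3,s3,199,105,.107))
print('trL');rect(S,o3,s3,[(494,70),(738,197),(618,289),(377,147)],.005)
print('trS');rect(S,o4,s4,[(336,236),(493,284),(441,345),(275,297)],.005)
print('dishL',P(S,o4,s4,664,265,.004),'dishS',P(S,o4,s4,84,179,.004),'bottle',P(S,o4,s4,293,160,.0))
print('encl');rect(S,o3,s3,[(312,188),(233,240),(95,136),(170,92)],.072)
print('carton');rect(S,o3,s3,[(353,225),(256,297),(50,180),(147,130)],.042)
print('driver',P(S,o3,s3,345,436,.005),P(S,o3,s3,525,508,.005))
E
python3 m.py
```

```text
TOP
dishS [0.4815546  0.24605621] bottle [0.57677146 0.14845259]
 c [0.4968 0.0031] edges [0.1088 0.0661 0.1089 0.0683] long yaw -80.37
dishL [ 0.61657818 -0.1215071 ]
 c [ 0.6188 -0.3367] edges [0.1373 0.0888 0.1364 0.088 ] long yaw -101.79
encl
 c [ 0.4577 -0.2373] edges [0.0876 0.046  0.084  0.048 ] long yaw -104.56
carton
 c [ 0.4623 -0.233 ] edges [0.1176 0.0701 0.1144 0.0696] long yaw -97.66
foot [ 0.45485519 -0.23308183] driver [ 0.40486526 -0.34318227] [ 0.40856118 -0.42272156] [ 0.40996038 -0.44067197]
SCENE
foot [ 0.44903533 -0.24072963]
trL
 c [ 0.618 -0.337] edges [0.1399 0.0941 0.1398 0.0906] long yaw -101.89
trS
 c [0.496  0.0023] edges [0.1131 0.0682 0.1134 0.073 ] long yaw -81.54
dishL [ 0.61563087 -0.12230498] dishS [0.4818134  0.24511846] bottle [0.58324217 0.1506816 ]
encl
 c [ 0.4549 -0.2397] edges [0.05   0.0903 0.0475 0.0896] long yaw 73.61
carton
 c [ 0.4613 -0.2362] edges [0.0663 0.1169 0.0583 0.1107] long yaw 84.34
driver [ 0.40648157 -0.34178539] [ 0.4117533  -0.42049196]
```

```bash
cat >> h.py <<'E'
def plan(x,y,ztip,psi):
    s=readout.state(); R=Ro.from_quat(s['eef_rot']).as_matrix(); p=np.array(s['tcp_pos'])
    c,sn=np.cos(np.radians(psi)),np.sin(np.radians(psi))
    D=np.array([[0,c,sn],[0,sn,-c],[-1,0,0]])
    lin=R.T@(np.array([x,y,ztip+.186])-p)/.15
    ang=Ro.from_matrix(R.T@D).as_rotvec()/2
    print('t',round(s['time_s'],2),'tcp',p.round(4),'tip z',round(p[2]-.186,4),'psi',np.degrees(np.arctan2(R[1,1],R[0,1])).round(2),'open',round(s['opening'],3),'F',np.array(s['ft_force']).round(1),'tilt',R[2].round(4))
    print('  lin',lin.round(4),'ang',ang.round(4))
E
python3 -c "
from h import *
plan(.42,.18,.2,69.6);plan(.45,-.234,.2,69.6)"
```

```text
t 0.15 tcp [0.2095 0.5621 0.4039] tip z 0.2179 psi 69.56 open 1.002 F [-0.1  0.5  0.1] tilt [-1.0e+00 -1.4e-03 -1.0e-04]
  lin [ 0.122  -1.8962  2.2048] ang [-0.0004 -0.0001  0.0007]
t 0.15 tcp [0.2095 0.5621 0.4039] tip z 0.2179 psi 69.56 open 1.002 F [-0.1  0.5  0.1] tilt [-1.0e+00 -1.4e-03 -1.0e-04]
  lin [ 0.1254 -4.4125  3.3563] ang [-0.0004 -0.0001  0.0007]
```

>>> send_rows([
  {"linear": [0, -0.22, 0.22], "angular": [0, 0, 0], "claw": 1},
  {"linear": [0, -0.4, 0.4], "angular": [0, 0, 0], "claw": 1},
  {"linear": [0, -0.6, 0.6], "angular": [0, 0, 0], "claw": 1},
  {"linear": [0, -0.8, 0.8], "angular": [0, 0, 0], "claw": 1},
  {"linear": [0, -1, 1], "angular": [0, 0, 0], "claw": 1},
  {"linear": [0, -1, 1], "angular": [0, 0, 0], "claw": 1},
  {"linear": [0, -1, 1], "angular": [0, 0, 0], "claw": 1},
  {"linear": [0, -1, 1], "angular": [0, 0, 0], "claw": 1},
  {"linear": [0, -1, 1], "angular": [0, 0, 0], "claw": 1},
  {"linear": [0, -1, 1], "angular": [0, 0, 0], "claw": 1},
])

```text
time_s: 0.98
tcp_pos: [0.2972, 0.3703, 0.4046]
eef_rot: [0.125, 0.696, -0.125, 0.696]
ft_force: [-0.5, 0.4, 0.3]
opening: 1.002
```

>>> send_rows([
  {"linear": [0, -0.22, 0.22], "angular": [0, 0, 0], "claw": 1},
  {"linear": [0, -0.4, 0.4], "angular": [0, 0, 0], "claw": 1},
  {"linear": [0, -0.6, 0.6], "angular": [0, 0, 0], "claw": 1},
  {"linear": [0, -0.8, 0.8], "angular": [0, 0, 0], "claw": 1},
  {"linear": [0, -1, 1], "angular": [0, 0, 0], "claw": 1},
  {"linear": [0, -1, 1], "angular": [0, 0, 0], "claw": 1},
  {"linear": [0, -1, 1], "angular": [0, 0, 0], "claw": 1},
  {"linear": [0, -1, 1], "angular": [0, 0, 0], "claw": 1},
  {"linear": [0, -1, 1], "angular": [0, 0, 0], "claw": 1},
  {"linear": [0, -1, 1], "angular": [0, 0, 0], "claw": 1},
])

```text
time_s: 1.82
tcp_pos: [0.3853, 0.1779, 0.4046]
eef_rot: [0.125, 0.696, -0.124, 0.696]
ft_force: [0.4, 0.2, -0.3]
opening: 1.002
```

>>> send_rows([
  {"linear": [0, -0.22, 0.1], "angular": [0, 0, 0], "claw": 1},
  {"linear": [0, -0.4, 0.2], "angular": [0, 0, 0], "claw": 1},
  {"linear": [0, -0.6, 0.3], "angular": [0, 0, 0], "claw": 1},
  {"linear": [0, -0.8, 0.4], "angular": [0, 0, 0], "claw": 1},
  {"linear": [0, -1, 0.5], "angular": [0, 0, 0], "claw": 1},
  {"linear": [0, -1, 0.5], "angular": [0, 0, 0], "claw": 1},
  {"linear": [0, -1, 0.5], "angular": [0, 0, 0], "claw": 1},
  {"linear": [0, -1, 0.5], "angular": [0, 0, 0], "claw": 1},
  {"linear": [0, -1, 0.5], "angular": [0, 0, 0], "claw": 1},
  {"linear": [0, -1, 0.5], "angular": [0, 0, 0], "claw": 1},
])

```text
time_s: 2.65
tcp_pos: [0.4037, 0.0111, 0.4047]
eef_rot: [0.125, 0.696, -0.124, 0.696]
ft_force: [-0.1, -0.1, 0.5]
opening: 1.005
```

```bash
python3 -c "
from h import *
plan(.45,-.234,.2,69.6)"
```

```text
t 2.65 tcp [0.4037 0.0111 0.4047] tip z 0.2187 psi 69.71 open 1.005 F [-0.1 -0.1  0.5] tilt [-1.e+00  2.e-04 -2.e-04]
  lin [ 0.1243 -1.4255  0.8559] ang [ 0.001  -0.0001 -0.0001]
```

>>> send_rows([
  {"linear": [0, -0.22, 0.12], "angular": [0, 0, 0], "claw": 1},
  {"linear": [0, -0.4, 0.24], "angular": [0, 0, 0], "claw": 1},
  {"linear": [0, -0.6, 0.36], "angular": [0, 0, 0], "claw": 1},
  {"linear": [0, -0.8, 0.5], "angular": [0, 0, 0], "claw": 1},
  {"linear": [0, -1, 0.6], "angular": [0, 0, 0], "claw": 1},
  {"linear": [0, -1, 0.6], "angular": [0, 0, 0], "claw": 1},
  {"linear": [0, -1, 0.6], "angular": [0, 0, 0], "claw": 1},
  {"linear": [0, -1, 0.6], "angular": [0, 0, 0], "claw": 1},
  {"linear": [0, -1, 0.6], "angular": [0, 0, 0], "claw": 1},
  {"linear": [0, -1, 0.6], "angular": [0, 0, 0], "claw": 1},
])

```text
time_s: 3.48
tcp_pos: [0.4358, -0.161, 0.4048]
eef_rot: [0.125, 0.696, -0.125, 0.696]
ft_force: [-0.7, 0.6, 0.1]
opening: 0.998
```

```bash
python3 -c "
from h import *
plan(.455,-.234,.2,69.6)
snap('wrist','w1')"
```

```text
t 3.48 tcp [ 0.4358 -0.161   0.4048] tip z 0.2188 psi 69.68 open 0.998 F [-0.7  0.6  0.1] tilt [-1.e+00  2.e-04  1.e-04]
  lin [ 0.1252 -0.412   0.2889] ang [ 0.0007  0.     -0.0001]
```

View pics/w1.png

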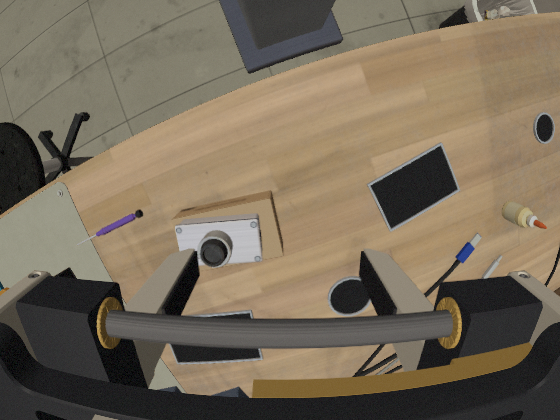

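```bash
python3 -c "
from h import *
crop('w1',165,180,295,275,6,'c5')"
```

```text
(no output)
```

View pics/c5.png

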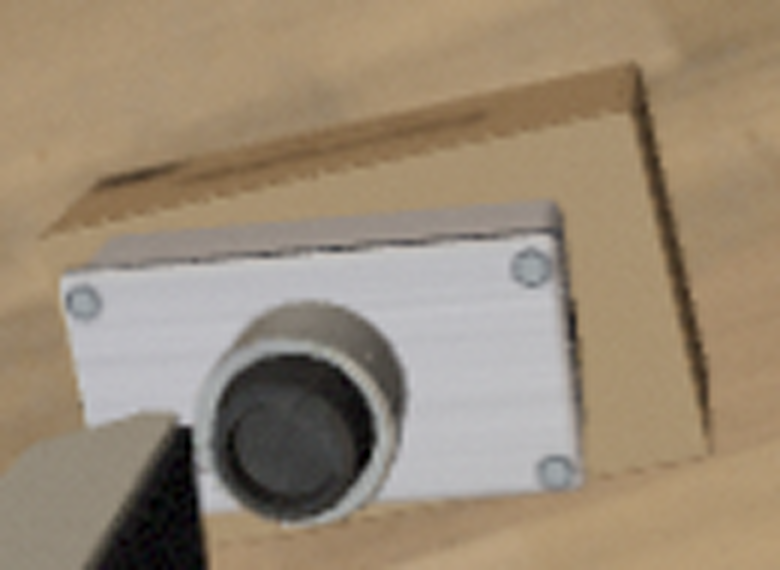

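Run:
```python
from h import *
W=cal('w1')
Q=lambda u,v,z: hit(W,(u+.5)/6-.5+165,(v+.5)/6-.5+180,z,True)[:2]
print('foot',Q(291,450,.107),'tin',Q(295,430,.094))
a,b,c=Q(62,272,.072),Q(552,236,.072),Q(580,490,.072)
f=lambda v:np.degrees(np.arctan2(v[1],v[0]))
print('encl c',(a+c)/2,np.linalg.norm(a-b),np.linalg.norm(b-c),f(b-a),f(c-b))
e,g,h=Q(40,238,.042),Q(632,112,.042),Q(710,452,.042)
print('carton c',(e+h)/2,np.linalg.norm(e-g),np.linalg.norm(g-h),f(g-e),f(h-g))
```

```text
foot [ 0.45632398 -0.23443221] tin [ 0.45773157 -0.23704799]
encl c [ 0.45828405 -0.23705865] 0.0869405563612927 0.0472534621323337 74.23738756723505 -15.602313316746867
carton c [ 0.46430398 -0.23448567] 0.11631774449464204 0.06856465432260282 81.73710071209013 -8.182633688326659
```

```bash
python3 -c "
from h import *
plan(.456,-.234,.0985,69.6)"
```

```text
t 3.53 tcp [ 0.4358 -0.1611  0.4049] tip z 0.2189 psi 69.68 open 0.998 F [ 0.3  0.3 -0.9] tilt [-1.e+00  1.e-04  3.e-04]
  lin [ 0.8024 -0.4088  0.2947] ang [ 0.0007  0.0001 -0.    ]
```

>>> send_rows([
  {"linear": [0, -0.2, 0.15], "angular": [0, 0, 0], "claw": 1},
  {"linear": [0, -0.35, 0.25], "angular": [0, 0, 0], "claw": 1},
  {"linear": [0.1, -0.41, 0.295], "angular": [0, 0, 0], "claw": 1},
  {"linear": [0.3, -0.41, 0.295], "angular": [0, 0, 0], "claw": 1},
  {"linear": [0.45, -0.41, 0.295], "angular": [0, 0, 0], "claw": 1},
  {"linear": [0.6, -0.41, 0.295], "angular": [0, 0, 0], "claw": 1},
  {"linear": [0.7, -0.41, 0.295], "angular": [0, 0, 0], "claw": 1},
  {"linear": [0.76, -0.41, 0.295], "angular": [0, 0, 0], "claw": 1},
  {"linear": [0.8, -0.41, 0.295], "angular": [0, 0, 0], "claw": 1},
  {"linear": [0.8, -0.41, 0.295], "angular": [0, 0, 0], "claw": 1},
])

```text
time_s: 4.37
tcp_pos: [0.4556, -0.2349, 0.2839]
eef_rot: [0.125, 0.696, -0.125, 0.695]
ft_force: [-0.2, 0.9, 0.4]
opening: 1.0
```

```bash
python3 -c "
from h import *
plan(.456,-.234,.0985,69.6)
snap('wrist','w2');snap('scene','s2');crop('s2',270,200,400,300,6,'s2c')"
```

```text
t 4.37 tcp [ 0.4556 -0.2349  0.2839] tip z 0.0979 psi 69.6 open 1.0 F [-0.2  0.9  0.4] tilt [-1.0e+00  3.0e-04 -1.3e-03]
  lin [-0.0037  0.0064  0.0008] ang [-0.     -0.0007 -0.0002]
```

View pics/w2.png

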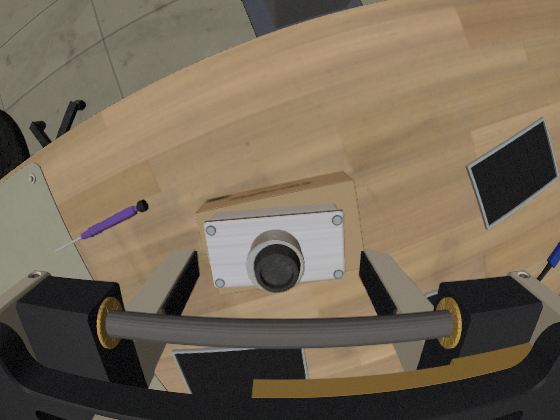

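View pics/s2c.png

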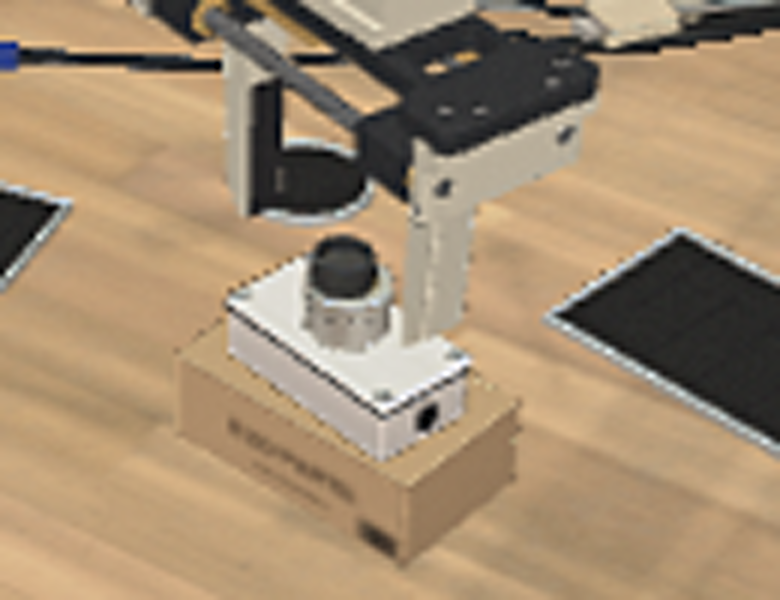

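>>> send_rows([
  {"linear": [-0.008, 0.005, 0], "angular": [0, 0, 0], "claw": -1},
  {"linear": [-0.008, 0.005, 0], "angular": [0, 0, 0], "claw": -1},
  {"linear": [-0.008, 0.005, 0], "angular": [0, 0, 0], "claw": -1},
  {"linear": [-0.008, 0.005, 0], "angular": [0, 0, 0], "claw": -1},
  {"linear": [-0.008, 0.005, 0], "angular": [0, 0, 0], "claw": -1},
  {"linear": [-0.008, 0.005, 0], "angular": [0, 0, 0], "claw": -1},
  {"linear": [-0.008, 0.005, 0], "angular": [0, 0, 0], "claw": -1},
  {"linear": [-0.008, 0.005, 0], "angular": [0, 0, 0], "claw": -1},
  {"linear": [-0.008, 0.005, 0], "angular": [0, 0, 0], "claw": -1},
  {"linear": [-0.008, 0.005, 0], "angular": [0, 0, 0], "claw": -1},
], grip_force=10)

```text
time_s: 5.3
tcp_pos: [0.4559, -0.2348, 0.2859]
eef_rot: [0.126, 0.696, -0.125, 0.696]
ft_force: [-0.8, 0.4, 0.3]
opening: 0.331
```

```bash
python3 -c "
from h import *
plan(.45,.0,.15,69.6)
snap('wrist','w3');crop('w3',190,150,370,300,4,'w3c')"
```

```text
t 5.3 tcp [ 0.4559 -0.2348  0.2859] tip z 0.0999 psi 69.55 open 0.331 F [-0.8  0.4  0.3] tilt [-1.e+00  0.e+00 -1.e-04]
  lin [-0.3339  1.4529 -0.5837] ang [-0.0004 -0.0001 -0.    ]
```

View pics/w3c.png

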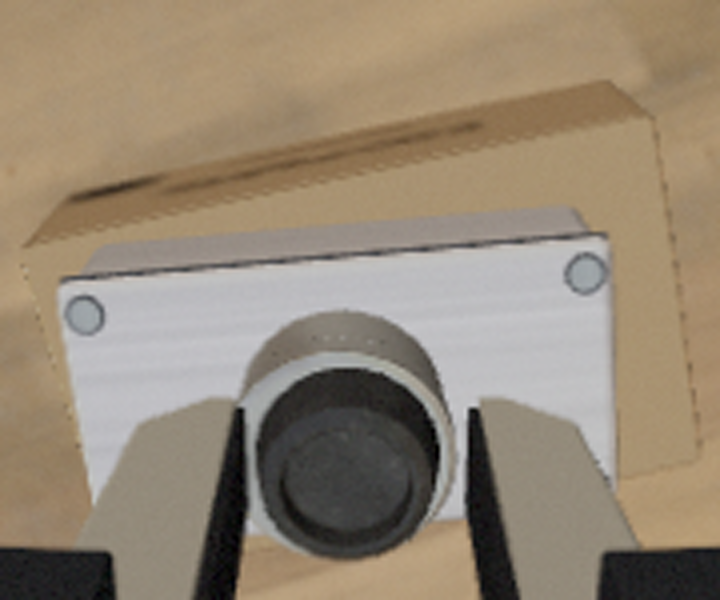

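>>> send_rows([
  {"linear": [0, 0, 0], "angular": [0, 0, 0], "claw": -1},
  {"linear": [0, 0, 0], "angular": [0, 0, 0], "claw": -1},
  {"linear": [0, 0, 0], "angular": [0, 0, 0], "claw": -1},
  {"linear": [0, 0, 0], "angular": [0, 0, 0], "claw": -1},
  {"linear": [0, 0, 0], "angular": [0, 0, 0], "claw": -1},
  {"linear": [0, 0, 0], "angular": [0, 0, 0], "claw": -1},
  {"linear": [-0.05, 0, 0], "angular": [0, 0, 0], "claw": -1},
  {"linear": [-0.1, 0, 0], "angular": [0, 0, 0], "claw": -1},
  {"linear": [-0.2, 0, 0], "angular": [0, 0, 0], "claw": -1},
  {"linear": [-0.3, 0, 0], "angular": [0, 0, 0], "claw": -1},
])

```text
time_s: 6.18
tcp_pos: [0.4558, -0.2347, 0.3319]
eef_rot: [0.126, 0.696, -0.125, 0.696]
ft_force: [-0.4, -0.4, -1.0]
opening: 0.255
```

```bash
python3 -c "
from h import *
plan(.4817,.2455,.15,69.6)
snap('wrist','w4');crop('w4',190,150,370,300,4,'w4c')"
```

```text
t 6.18 tcp [ 0.4558 -0.2347  0.3319] tip z 0.1459 psi 69.56 open 0.255 F [-0.4 -0.4 -1. ] tilt [-1.e+00  1.e-04 -4.e-04]
  lin [-0.0267  3.06   -0.9566] ang [-0.0004 -0.0002 -0.    ]
```

View pics/w4c.png

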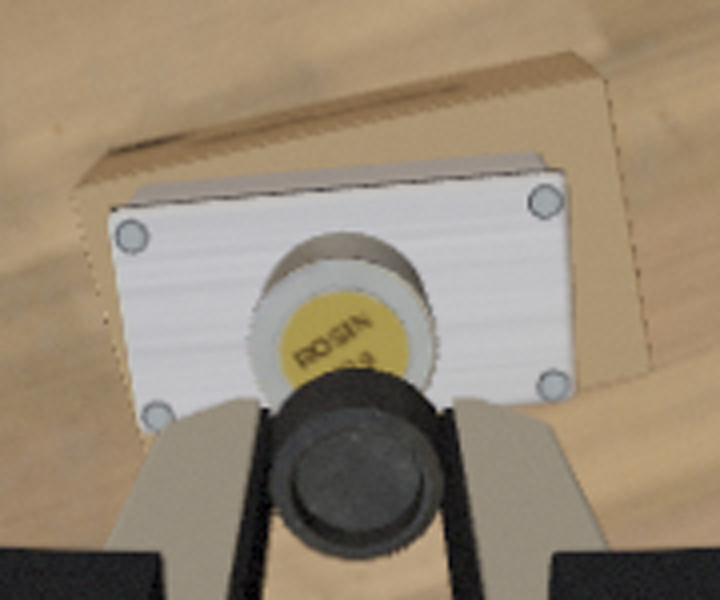

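>>> send_rows([
  {"linear": [0, 0.1, -0.03], "angular": [0, 0, 0], "claw": -1},
  {"linear": [0, 0.25, -0.08], "angular": [0, 0, 0], "claw": -1},
  {"linear": [0, 0.45, -0.14], "angular": [0, 0, 0], "claw": -1},
  {"linear": [0, 0.65, -0.21], "angular": [0, 0, 0], "claw": -1},
  {"linear": [0, 0.85, -0.27], "angular": [0, 0, 0], "claw": -1},
  {"linear": [0, 1, -0.31], "angular": [0, 0, 0], "claw": -1},
  {"linear": [0, 1, -0.31], "angular": [0, 0, 0], "claw": -1},
  {"linear": [0, 1, -0.31], "angular": [0, 0, 0], "claw": -1},
  {"linear": [0, 1, -0.31], "angular": [0, 0, 0], "claw": -1},
  {"linear": [0, 1, -0.31], "angular": [0, 0, 0], "claw": -1},
])

```text
time_s: 7.07
tcp_pos: [0.4648, -0.0788, 0.3312]
eef_rot: [0.126, 0.696, -0.126, 0.696]
ft_force: [0.1, 0.5, -0.9]
opening: 0.255
```

>>> send_rows([
  {"linear": [0, 0.1, -0.03], "angular": [0, 0, 0], "claw": -1},
  {"linear": [0, 0.25, -0.08], "angular": [0, 0, 0], "claw": -1},
  {"linear": [0, 0.45, -0.14], "angular": [0, 0, 0], "claw": -1},
  {"linear": [0, 0.65, -0.21], "angular": [0, 0, 0], "claw": -1},
  {"linear": [0, 0.85, -0.27], "angular": [0, 0, 0], "claw": -1},
  {"linear": [0, 1, -0.31], "angular": [0, 0, 0], "claw": -1},
  {"linear": [0, 1, -0.31], "angular": [0, 0, 0], "claw": -1},
  {"linear": [0, 1, -0.31], "angular": [0, 0, 0], "claw": -1},
  {"linear": [0, 1, -0.31], "angular": [0, 0, 0], "claw": -1},
  {"linear": [0, 1, -0.31], "angular": [0, 0, 0], "claw": -1},
])

```text
time_s: 7.9
tcp_pos: [0.4737, 0.0775, 0.3309]
eef_rot: [0.126, 0.696, -0.126, 0.696]
ft_force: [-0.6, -0.3, -0.3]
opening: 0.253
```

```bash
python3 -c "
from h import *
plan(.4817,.2455,.05,69.6)
snap('wrist','w5')"
```

```text
t 7.9 tcp [0.4737 0.0775 0.3309] tip z 0.1449 psi 69.46 open 0.253 F [-0.6 -0.3 -0.3] tilt [-1.e+00 -4.e-04  0.e+00]
  lin [ 0.632   1.0678 -0.3432] ang [-0.0012 -0.      0.0002]
```

View pics/w5.png

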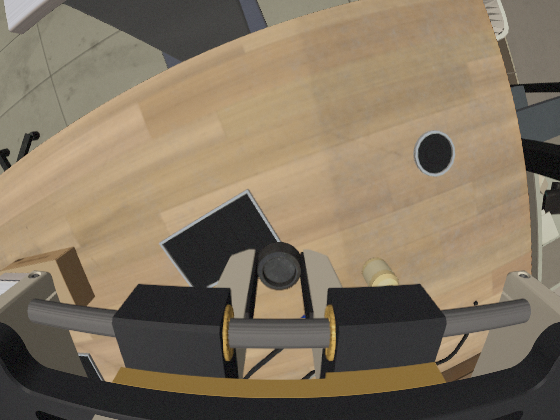

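```bash
python3 -c "
from h import *
W=cal('w5');print(hit(W,434.3,153,.004,True))"
```

```text
[0.48101704 0.24363882 0.004     ]
```

>>> send_rows([
  {"linear": [0, 0.12, -0.04], "angular": [0, 0, 0], "claw": -1},
  {"linear": [0, 0.3, -0.1], "angular": [0, 0, 0], "claw": -1},
  {"linear": [0, 0.5, -0.16], "angular": [0, 0, 0], "claw": -1},
  {"linear": [0, 0.7, -0.22], "angular": [0, 0, 0], "claw": -1},
  {"linear": [0, 0.88, -0.28], "angular": [0, 0, 0], "claw": -1},
  {"linear": [0.05, 1, -0.34], "angular": [0, 0, 0], "claw": -1},
  {"linear": [0.2, 1, -0.34], "angular": [0, 0, 0], "claw": -1},
  {"linear": [0.4, 1, -0.34], "angular": [0, 0, 0], "claw": -1},
  {"linear": [0.5, 1, -0.34], "angular": [0, 0, 0], "claw": -1},
  {"linear": [0.5, 1, -0.34], "angular": [0, 0, 0], "claw": -1},
])

```text
time_s: 8.78
tcp_pos: [0.4766, 0.2357, 0.2515]
eef_rot: [0.124, 0.698, -0.127, 0.694]
ft_force: [-0.1, 0.2, -0.7]
opening: 0.256
```

```bash
python3 -c "
from h import *
plan(.4817,.2455,.0085,69.6)
snap('wrist','w6')"
```

```text
t 8.78 tcp [0.4766 0.2357 0.2515] tip z 0.0655 psi 69.5 open 0.256 F [-0.1  0.2 -0.7] tilt [-1.     -0.005  -0.0054]
  lin [0.3796 0.0751 0.0107] ang [-0.0009 -0.0027  0.0025]
```

View pics/w6.png

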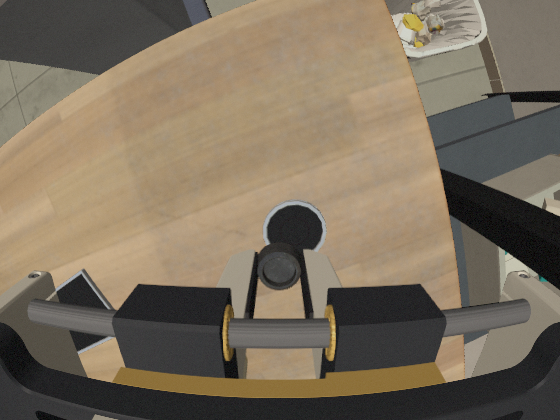

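>>> send_rows([
  {"linear": [0, 0, 0], "angular": [0, 0, 0], "claw": -1},
  {"linear": [0.04, 0.02, 0], "angular": [0, 0, 0], "claw": -1},
  {"linear": [0.1, 0.05, 0], "angular": [0, 0, 0], "claw": -1},
  {"linear": [0.15, 0.05, 0], "angular": [0, 0, 0], "claw": -1},
  {"linear": [0.18, 0.05, 0], "angular": [0, 0, 0], "claw": -1},
  {"linear": [0.2, 0.05, 0], "angular": [0, 0, 0], "claw": -1},
  {"linear": [0.2, 0.05, 0], "angular": [0, 0, 0], "claw": -1},
  {"linear": [0.2, 0.05, 0], "angular": [0, 0, 0], "claw": -1},
  {"linear": [0.2, 0.05, 0], "angular": [0, 0, 0], "claw": -1},
  {"linear": [0.2, 0.05, 0], "angular": [0, 0, 0], "claw": -1},
])

```text
time_s: 9.67
tcp_pos: [0.481, 0.2443, 0.2263]
eef_rot: [0.126, 0.696, -0.125, 0.696]
ft_force: [-0.3, -0.3, -1.8]
opening: 0.256
```

```bash
python3 -c "
from h import *
plan(.4815,.245,.0085,69.6)"
```

```text
t 9.67 tcp [0.481  0.2443 0.2263] tip z 0.0403 psi 69.55 open 0.256 F [-0.3 -0.3 -1.8] tilt [-1.e+00  4.e-04  5.e-04]
  lin [0.2122 0.0058 0.0014] ang [-0.0004  0.0002 -0.0002]
```

>>> send_rows([
  {"linear": [0.03, 0.005, 0], "angular": [0, 0, 0], "claw": -1},
  {"linear": [0.08, 0.005, 0], "angular": [0, 0, 0], "claw": -1},
  {"linear": [0.12, 0.005, 0], "angular": [0, 0, 0], "claw": -1},
  {"linear": [0.15, 0.005, 0], "angular": [0, 0, 0], "claw": -1},
  {"linear": [0.17, 0.005, 0], "angular": [0, 0, 0], "claw": -1},
  {"linear": [0.185, 0.005, 0], "angular": [0, 0, 0], "claw": -1},
  {"linear": [0.195, 0.005, 0], "angular": [0, 0, 0], "claw": -1},
  {"linear": [0.205, 0.005, 0], "angular": [0, 0, 0], "claw": -1},
  {"linear": [0.21, 0.005, 0], "angular": [0, 0, 0], "claw": -1},
  {"linear": [0.21, 0.005, 0], "angular": [0, 0, 0], "claw": -1},
])

```text
time_s: 10.5
tcp_pos: [0.4811, 0.2449, 0.1944]
eef_rot: [0.125, 0.696, -0.125, 0.696]
ft_force: [0.1, 1.2, -0.6]
opening: 0.256
```

```bash
python3 -c "
from h import *
plan(.4815,.245,.0085,69.6)
snap('wrist','w7');snap('scene','s7');crop('s7',140,150,260,240,6.6,'s7c');crop('w7',190,150,370,300,4,'w7c')"
```

```text
t 10.5 tcp [0.4811 0.2449 0.1944] tip z 0.0084 psi 69.55 open 0.256 F [ 0.1  1.2 -0.6] tilt [-1.e+00  0.e+00  1.e-04]
  lin [-0.0005  0.0015  0.0022] ang [-0.0004  0.     -0.    ]
```

View pics/w7c.png

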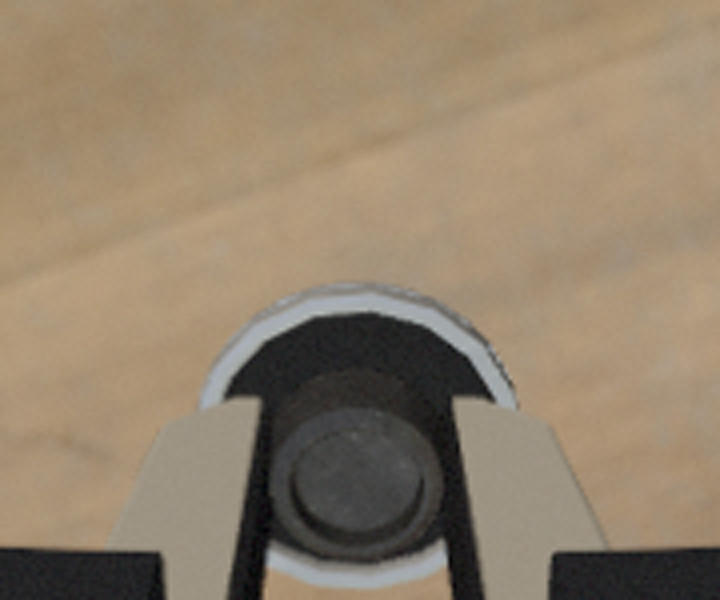

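View pics/s7c.png

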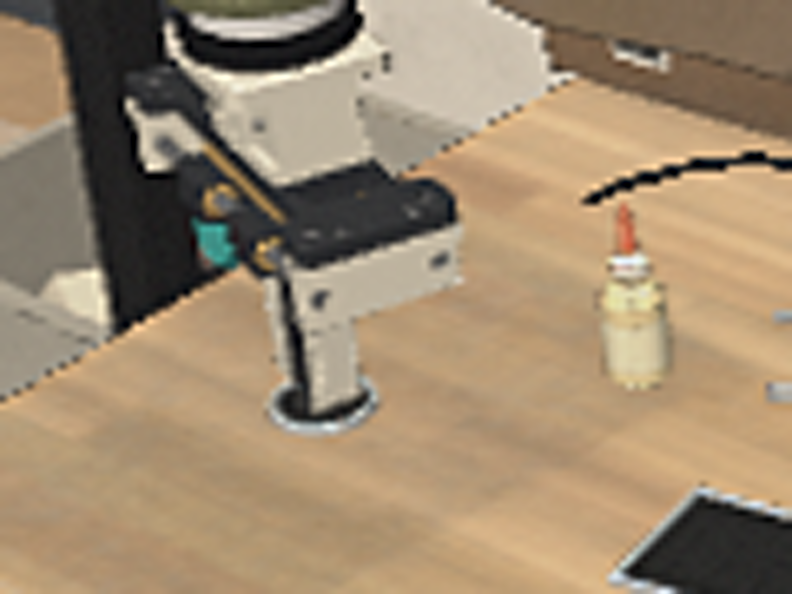

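>>> send_rows([
  {"linear": [0, 0, 0], "angular": [0, 0, 0], "claw": 0},
  {"linear": [0, 0, 0], "angular": [0, 0, 0], "claw": 0},
  {"linear": [0, 0, 0], "angular": [0, 0, 0], "claw": 0},
  {"linear": [0, 0, 0], "angular": [0, 0, 0], "claw": 0},
  {"linear": [0, 0, 0], "angular": [0, 0, 0], "claw": 0},
  {"linear": [0, 0, 0], "angular": [0, 0, 0], "claw": 0},
  {"linear": [-0.1, 0, 0], "angular": [0, 0, 0], "claw": 0},
  {"linear": [-0.25, 0, 0], "angular": [0, 0, 0], "claw": 0.2},
  {"linear": [-0.45, 0, 0], "angular": [0, 0, 0], "claw": 0.2},
  {"linear": [-0.65, 0, 0], "angular": [0, 0, 0], "claw": 0.2},
])

```text
time_s: 11.43
tcp_pos: [0.4805, 0.2447, 0.2922]
eef_rot: [0.125, 0.697, -0.126, 0.695]
ft_force: [0.6, 0.2, -0.0]
opening: 0.594
```

```bash
python3 -c "
from h import *
plan(.457,-.237,.14,70)
snap('wrist','w8')"
```

```text
t 11.43 tcp [0.4805 0.2447 0.2922] tip z 0.1062 psi 69.56 open 0.594 F [ 0.6  0.2 -0. ] tilt [-1.     -0.0015 -0.0016]
  lin [-0.2226 -3.0642  0.9743] ang [-0.0038 -0.0008  0.0007]
```

View pics/w8.png

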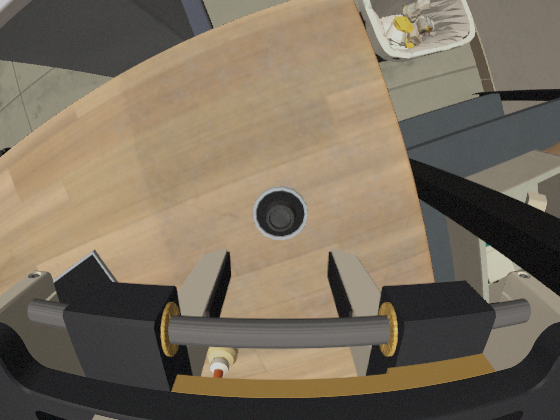

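>>> send_rows([
  {"linear": [-0.1, -0.1, 0.03], "angular": [0, 0, 0], "claw": 0.4},
  {"linear": [-0.2, -0.3, 0.1], "angular": [0, 0, 0], "claw": 0.4},
  {"linear": [-0.25, -0.55, 0.17], "angular": [0, 0, 0], "claw": 0.4},
  {"linear": [-0.25, -0.8, 0.25], "angular": [0, 0, 0], "claw": 0.4},
  {"linear": [-0.25, -1, 0.32], "angular": [0, 0, 0], "claw": 0.4},
  {"linear": [-0.25, -1, 0.32], "angular": [0, 0, 0], "claw": 0.4},
  {"linear": [-0.25, -1, 0.32], "angular": [0, 0, 0], "claw": 0.4},
  {"linear": [-0.25, -1, 0.32], "angular": [0, 0, 0], "claw": 0.4},
  {"linear": [-0.25, -1, 0.32], "angular": [0, 0, 0], "claw": 0.4},
  {"linear": [-0.25, -1, 0.32], "angular": [0, 0, 0], "claw": 0.4},
])

```text
time_s: 12.32
tcp_pos: [0.4736, 0.0886, 0.3293]
eef_rot: [0.125, 0.696, -0.125, 0.696]
ft_force: [0.5, -0.2, -1.0]
opening: 0.703
```

>>> send_rows([
  {"linear": [0, -0.1, 0.03], "angular": [0, 0, 0], "claw": 0.4},
  {"linear": [0, -0.3, 0.1], "angular": [0, 0, 0], "claw": 0.4},
  {"linear": [0, -0.55, 0.17], "angular": [0, 0, 0], "claw": 0.4},
  {"linear": [0, -0.8, 0.25], "angular": [0, 0, 0], "claw": 0.4},
  {"linear": [0, -1, 0.32], "angular": [0, 0, 0], "claw": 0.4},
  {"linear": [0, -1, 0.32], "angular": [0, 0, 0], "claw": 0.4},
  {"linear": [0, -1, 0.32], "angular": [0, 0, 0], "claw": 0.4},
  {"linear": [0, -1, 0.32], "angular": [0, 0, 0], "claw": 0.4},
  {"linear": [0, -1, 0.32], "angular": [0, 0, 0], "claw": 0.4},
  {"linear": [0, -1, 0.32], "angular": [0, 0, 0], "claw": 0.4},
])

```text
time_s: 13.15
tcp_pos: [0.4664, -0.0683, 0.3293]
eef_rot: [0.125, 0.696, -0.125, 0.696]
ft_force: [-0.6, 0.7, -0.1]
opening: 0.702
```

>>> send_rows([
  {"linear": [0, -0.1, 0.03], "angular": [0, 0, 0], "claw": 0.4},
  {"linear": [0, -0.3, 0.1], "angular": [0, 0, 0], "claw": 0.4},
  {"linear": [0, -0.55, 0.17], "angular": [0, 0, 0], "claw": 0.4},
  {"linear": [0, -0.8, 0.25], "angular": [0, 0, 0], "claw": 0.4},
  {"linear": [0, -1, 0.32], "angular": [0, 0, 0], "claw": 0.4},
  {"linear": [0, -1, 0.32], "angular": [0, 0, 0], "claw": 0.4},
  {"linear": [0, -1, 0.32], "angular": [0, 0, 0], "claw": 0.4},
  {"linear": [0, -1, 0.32], "angular": [0, 0, 0], "claw": 0.4},
  {"linear": [0, -1, 0.32], "angular": [0, 0, 0], "claw": 0.4},
  {"linear": [0, -1, 0.32], "angular": [0, 0, 0], "claw": 0.4},
])

```text
time_s: 13.98
tcp_pos: [0.4591, -0.2256, 0.3294]
eef_rot: [0.125, 0.696, -0.125, 0.696]
ft_force: [-0.6, -0.7, 0.4]
opening: 0.698
```

```bash
python3 -c "
from h import *
plan(.457,-.237,.0785,70)
snap('wrist','w9');crop('w9',170,160,350,295,4.4,'w9c')"
```

```text
t 13.98 tcp [ 0.4591 -0.2256  0.3294] tip z 0.1434 psi 69.68 open 0.698 F [-0.6 -0.7  0.4] tilt [-1.e+00  2.e-04 -2.e-04]
  lin [ 0.4324 -0.0762  0.0131] ang [-0.0028 -0.0001 -0.0001]
```

View pics/w9c.png

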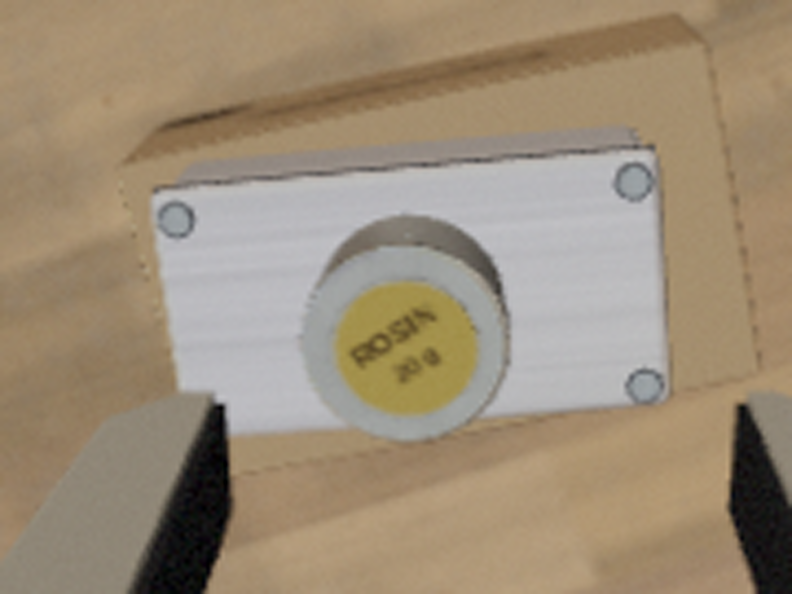

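Run:
```python
from h import *
W=cal('w9')
Q=lambda u,v,z: hit(W,(u+.5)/4.4-.5+170,(v+.5)/4.4-.5+160,z,True)[:2]
print(Q(405,345,.094),'scr',Q(176,219,.072),Q(634,181,.072),Q(645,385,.072), 'edge',Q(153,190,.072),Q(655,147,.072),Q(668,402,.072))
x,y=Q(405,345,.094); plan(x,y,.0785,70)
```

```text
[ 0.45807869 -0.2378647 ] scr [ 0.42999022 -0.27126693] [ 0.45123162 -0.19431901] [ 0.48785937 -0.20438345] edge [ 0.42372774 -0.27302681] [ 0.44679161 -0.18900337] [ 0.492538   -0.20148527]
t 14.03 tcp [ 0.4591 -0.2258  0.3294] tip z 0.1434 psi 69.67 open 0.701 F [ 0.2  0.2 -0.1] tilt [-1.e+00  2.e-04 -1.e-04]
  lin [ 0.4329 -0.0781  0.0216] ang [-0.0029 -0.     -0.0001]
```

>>> send_rows([
  {"linear": [0, -0.05, 0.01], "angular": [0, 0, 0], "claw": 0.4},
  {"linear": [0.05, -0.078, 0.02], "angular": [0, 0, 0], "claw": 0.4},
  {"linear": [0.15, -0.078, 0.02], "angular": [0, 0, 0], "claw": 0.4},
  {"linear": [0.25, -0.078, 0.02], "angular": [0, 0, 0], "claw": 0.4},
  {"linear": [0.35, -0.078, 0.02], "angular": [0, 0, 0], "claw": 0.4},
  {"linear": [0.4, -0.078, 0.02], "angular": [0, 0, 0], "claw": 0.4},
  {"linear": [0.43, -0.078, 0.02], "angular": [0, 0, 0], "claw": 0.4},
  {"linear": [0.43, -0.078, 0.02], "angular": [0, 0, 0], "claw": 0},
  {"linear": [0.43, -0.078, 0.02], "angular": [0, 0, 0], "claw": -1},
  {"linear": [0.43, -0.078, 0.02], "angular": [0, 0, 0], "claw": -1},
])

```text
time_s: 14.87
tcp_pos: [0.4579, -0.2394, 0.2659]
eef_rot: [0.125, 0.695, -0.126, 0.696]
ft_force: [0.2, 0.5, 0.0]
opening: 0.532
```

>>> send_rows([
  {"linear": [0, 0, 0], "angular": [0, 0, 0], "claw": -1},
  {"linear": [0, 0, 0], "angular": [0, 0, 0], "claw": -1},
  {"linear": [0, 0, 0], "angular": [0, 0, 0], "claw": -1},
  {"linear": [0, 0, 0], "angular": [0, 0, 0], "claw": -1},
  {"linear": [0, 0, 0], "angular": [0, 0, 0], "claw": -1},
  {"linear": [0, 0, 0], "angular": [0, 0, 0], "claw": -1},
  {"linear": [0, 0, 0], "angular": [0, 0, 0], "claw": -1},
  {"linear": [0, 0, 0], "angular": [0, 0, 0], "claw": -1},
  {"linear": [0, 0, 0], "angular": [0, 0, 0], "claw": -1},
  {"linear": [0, 0, 0], "angular": [0, 0, 0], "claw": -1},
], grip_force=15)

```text
time_s: 15.7
tcp_pos: [0.4579, -0.2392, 0.2657]
eef_rot: [0.125, 0.695, -0.126, 0.696]
ft_force: [-0.9, 0.7, 6.5]
opening: 0.37
```

```bash
python3 -c "
from h import *
plan(.458,-.238,.12,70)
snap('wrist','w10');crop('w10',190,150,370,300,4,'w10c')"
```

```text
t 15.7 tcp [ 0.4579 -0.2392  0.2657] tip z 0.0797 psi 69.56 open 0.37 F [-0.9  0.7  6.5] tilt [-1.0e+00 -2.0e-04  1.2e-03]
  lin [-0.2688  0.0079 -0.0016] ang [-0.0038  0.0006  0.0001]
```

View pics/w10c.png

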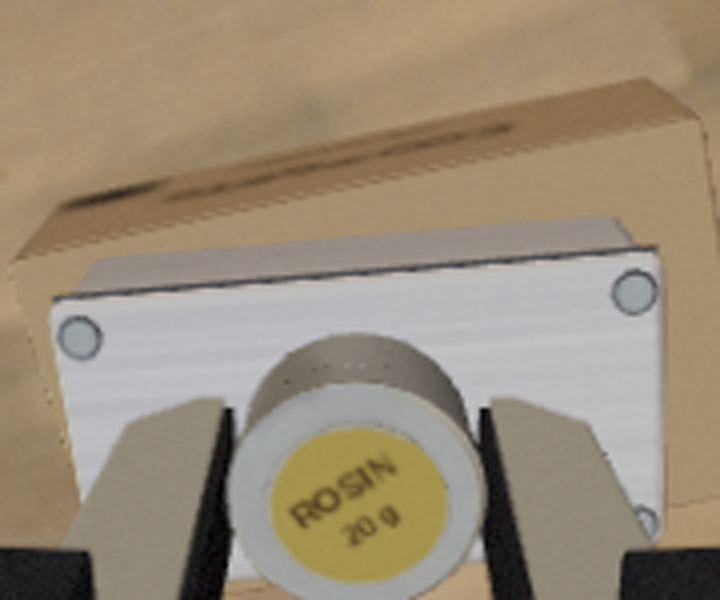

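>>> send_rows([
  {"linear": [-0.05, 0, 0], "angular": [0, 0, 0], "claw": -1},
  {"linear": [-0.15, 0, 0], "angular": [0, 0, 0], "claw": -1},
  {"linear": [-0.18, 0.05, 0.03], "angular": [0, 0, 0], "claw": -1},
  {"linear": [-0.18, 0.2, 0.14], "angular": [0, 0, 0], "claw": -1},
  {"linear": [-0.18, 0.4, 0.26], "angular": [0, 0, 0], "claw": -1},
  {"linear": [-0.18, 0.6, 0.39], "angular": [0, 0, 0], "claw": -1},
  {"linear": [-0.12, 0.8, 0.52], "angular": [0, 0, 0], "claw": -1},
  {"linear": [-0.05, 0.95, 0.62], "angular": [0, 0, 0], "claw": -1},
  {"linear": [0.05, 1, 0.7], "angular": [0, 0, 0], "claw": -1},
  {"linear": [0.1, 1, 0.7], "angular": [0, 0, 0], "claw": -1},
])

```text
time_s: 16.58
tcp_pos: [0.6102, -0.1328, 0.2481]
eef_rot: [0.125, 0.696, -0.124, 0.696]
ft_force: [0.1, -0.3, -0.7]
opening: 0.364
```

```bash
python3 -c "
from h import *
plan(.616,-.122,.03,70)
snap('wrist','w11')"
```

```text
t 16.58 tcp [ 0.6102 -0.1328  0.2481] tip z 0.0621 psi 69.71 open 0.364 F [ 0.1 -0.3 -0.7] tilt [-1.e+00  6.e-04 -6.e-04]
  lin [0.2141 0.0811 0.0116] ang [-0.0025 -0.0003 -0.0003]
```

View pics/w11.png

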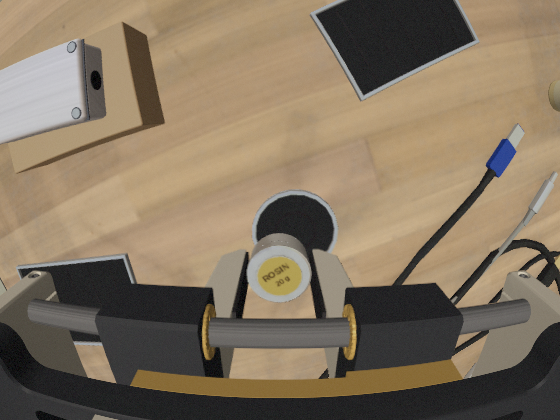

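```bash
python3 -c "
from h import *
W=cal('w11')
print('dish',hit(W,295.5,230,.004,True)); print('cable',hit(W,405,280,.003,True),hit(W,465,215,.003,True))"
```

```text
dish [ 0.61471808 -0.12114085  0.004     ]
cable [ 0.68889193 -0.05046227  0.003     ] [0.65266406 0.0132224  0.003     ]
```

>>> send_rows([
  {"linear": [0, 0.05, 0.005], "angular": [0, 0, 0], "claw": -1},
  {"linear": [0.05, 0.08, 0.01], "angular": [0, 0, 0], "claw": -1},
  {"linear": [0.1, 0.08, 0.01], "angular": [0, 0, 0], "claw": -1},
  {"linear": [0.16, 0.08, 0.01], "angular": [0, 0, 0], "claw": -1},
  {"linear": [0.2, 0.08, 0.01], "angular": [0, 0, 0], "claw": -1},
  {"linear": [0.22, 0.08, 0.01], "angular": [0, 0, 0], "claw": -1},
  {"linear": [0.22, 0.08, 0.01], "angular": [0, 0, 0], "claw": -1},
  {"linear": [0.22, 0.08, 0.01], "angular": [0, 0, 0], "claw": -1},
  {"linear": [0.22, 0.08, 0.01], "angular": [0, 0, 0], "claw": -1},
  {"linear": [0.22, 0.08, 0.01], "angular": [0, 0, 0], "claw": -1},
])

```text
time_s: 17.47
tcp_pos: [0.6142, -0.1246, 0.2176]
eef_rot: [0.126, 0.696, -0.126, 0.696]
ft_force: [-0.7, 0.6, -0.6]
opening: 0.37
```

```bash
python3 -c "
from h import *
plan(.616,-.122,.0105,70)
snap('wrist','w12')"
```

```text
t 17.47 tcp [ 0.6142 -0.1246  0.2176] tip z 0.0316 psi 69.55 open 0.37 F [-0.7  0.6 -0.6] tilt [-1.e+00  1.e-04  1.e-03]
  lin [0.1404 0.0207 0.0051] ang [-0.0039  0.0005 -0.    ]
```

View pics/w12.png

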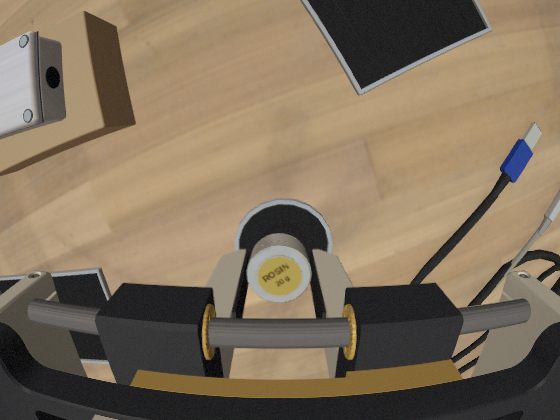

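>>> send_rows([
  {"linear": [0.02, 0.015, 0.003], "angular": [0, 0, 0], "claw": -1},
  {"linear": [0.05, 0.02, 0.005], "angular": [0, 0, 0], "claw": -1},
  {"linear": [0.08, 0.02, 0.005], "angular": [0, 0, 0], "claw": -1},
  {"linear": [0.1, 0.02, 0.005], "angular": [0, 0, 0], "claw": -1},
  {"linear": [0.115, 0.02, 0.005], "angular": [0, 0, 0], "claw": -1},
  {"linear": [0.125, 0.02, 0.005], "angular": [0, 0, 0], "claw": -1},
  {"linear": [0.133, 0.02, 0.005], "angular": [0, 0, 0], "claw": -1},
  {"linear": [0.14, 0.02, 0.005], "angular": [0, 0, 0], "claw": -1},
  {"linear": [0.14, 0.02, 0.005], "angular": [0, 0, 0], "claw": -1},
  {"linear": [0.14, 0.02, 0.005], "angular": [0, 0, 0], "claw": -1},
])

```text
time_s: 18.35
tcp_pos: [0.6157, -0.122, 0.1961]
eef_rot: [0.125, 0.696, -0.126, 0.696]
ft_force: [-0.1, 0.4, -1.7]
opening: 0.368
```

```bash
python3 -c "
from h import *
plan(.616,-.122,.0105,70)
snap('wrist','w13');crop('w13',190,150,370,300,4,'w13c')"
```

```text
t 18.35 tcp [ 0.6157 -0.122   0.1961] tip z 0.0101 psi 69.55 open 0.368 F [-0.1  0.4 -1.7] tilt [-1.e+00  0.e+00  3.e-04]
  lin [-0.0028  0.0004  0.0017] ang [-0.0039  0.0001  0.    ]
```

View pics/w13c.png

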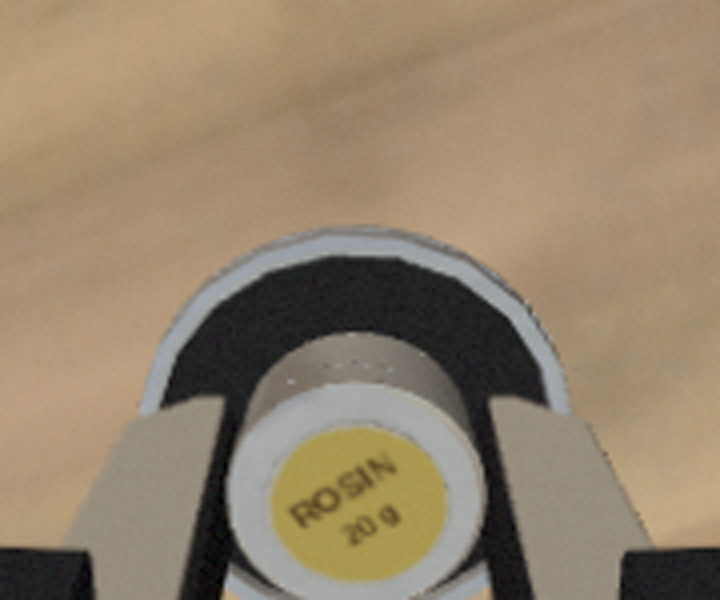

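>>> send_rows([
  {"linear": [0, 0, 0], "angular": [0, 0, 0], "claw": 0.2},
  {"linear": [0, 0, 0], "angular": [0, 0, 0], "claw": 0.2},
  {"linear": [0, 0, 0], "angular": [0, 0, 0], "claw": 0.2},
  {"linear": [0, 0, 0], "angular": [0, 0, 0], "claw": 0.2},
  {"linear": [0, 0, 0], "angular": [0, 0, 0], "claw": 0.2},
  {"linear": [-0.03, 0, 0], "angular": [0, 0, 0], "claw": 0.2},
  {"linear": [-0.1, 0, 0], "angular": [0, 0, 0], "claw": 0.2},
  {"linear": [-0.2, 0, 0], "angular": [0, 0, 0], "claw": 0.2},
  {"linear": [-0.35, 0, 0], "angular": [0, 0, 0], "claw": 0.2},
  {"linear": [-0.5, 0, 0], "angular": [0, 0, 0], "claw": 0.2},
])

```text
time_s: 19.23
tcp_pos: [0.6154, -0.1219, 0.2722]
eef_rot: [0.126, 0.696, -0.125, 0.696]
ft_force: [-0.5, -0.6, 0.6]
opening: 0.6
```

```bash
python3 -c "
from h import *
plan(.458,-.2375,.14,-15.2)
snap('wrist','w14')"
```

```text
t 19.23 tcp [ 0.6154 -0.1219  0.2722] tip z 0.0862 psi 69.56 open 0.6 F [-0.5 -0.6  0.6] tilt [-1.e+00 -1.e-04 -7.e-04]
  lin [-0.3583 -1.0889 -0.7143] ang [ 7.396e-01 -3.000e-04  3.000e-04]
```

View pics/w14.png

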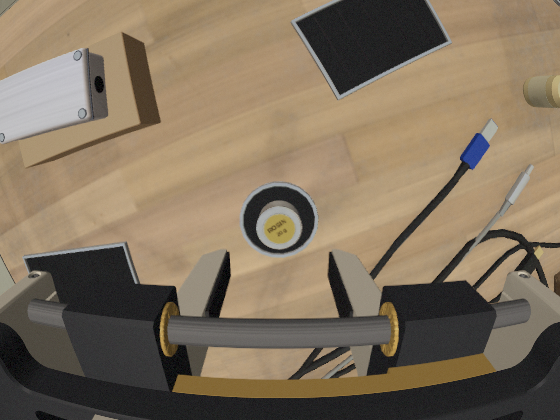

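>>> send_rows([
  {"linear": [-0.05, -0.05, -0.1], "angular": [0, 0, 0], "claw": 1},
  {"linear": [-0.1, -0.15, -0.25], "angular": [0.06, 0, 0], "claw": 1},
  {"linear": [-0.2, -0.3, -0.4], "angular": [0.12, 0, 0], "claw": 1},
  {"linear": [-0.3, -0.5, -0.5], "angular": [0.18, 0, 0], "claw": 1},
  {"linear": [-0.35, -0.7, -0.6], "angular": [0.24, 0, 0], "claw": 1},
  {"linear": [-0.35, -0.9, -0.7], "angular": [0.3, 0, 0], "claw": 1},
  {"linear": [-0.35, -1, -0.7], "angular": [0.36, 0, 0], "claw": 1},
  {"linear": [-0.35, -1, -0.7], "angular": [0.42, 0, 0], "claw": 1},
  {"linear": [-0.35, -1, -0.7], "angular": [0.48, 0, 0], "claw": 1},
  {"linear": [-0.35, -1, -0.7], "angular": [0.54, 0, 0], "claw": 1},
])

```text
time_s: 20.12
tcp_pos: [0.4646, -0.2264, 0.3247]
eef_rot: [0.467, 0.53, -0.467, 0.531]
ft_force: [-0.2, -0.0, -0.4]
opening: 1.002
```

```bash
python3 -c "
from h import *
plan(.458,-.2375,.11,-15.2)"
```

```text
t 20.12 tcp [ 0.4646 -0.2264  0.3247] tip z 0.1387 psi 7.27 open 1.002 F [-0.2 -0.  -0.4] tilt [-1.      0.0013  0.001 ]
  lin [ 0.1913 -0.0536  0.0679] ang [ 0.1961  0.0004 -0.0007]
```

>>> send_rows([
  {"linear": [0, -0.03, 0.03], "angular": [0.06, 0, 0], "claw": 1},
  {"linear": [0, -0.055, 0.068], "angular": [0.12, 0, 0], "claw": 1},
  {"linear": [0, -0.055, 0.068], "angular": [0.17, 0, 0], "claw": 1},
  {"linear": [0, -0.055, 0.068], "angular": [0.197, 0, 0], "claw": 1},
  {"linear": [0, -0.055, 0.068], "angular": [0.197, 0, 0], "claw": 1},
  {"linear": [0, -0.055, 0.068], "angular": [0.197, 0, 0], "claw": 1},
  {"linear": [0, -0.055, 0.068], "angular": [0.197, 0, 0], "claw": 1},
  {"linear": [0, -0.055, 0.068], "angular": [0.197, 0, 0], "claw": 1},
  {"linear": [0, -0.055, 0.068], "angular": [0.197, 0, 0], "claw": 1},
  {"linear": [0, -0.055, 0.068], "angular": [0.197, 0, 0], "claw": 1},
])

```text
time_s: 20.95
tcp_pos: [0.4581, -0.2369, 0.3235]
eef_rot: [0.56, 0.431, -0.56, 0.431]
ft_force: [0.0, -0.3, -0.6]
opening: 1.003
```

```bash
python3 -c "
from h import *
plan(.458,-.2375,.05,-15.2)
snap('wrist','w15');"
```

```text
t 20.95 tcp [ 0.4581 -0.2369  0.3235] tip z 0.1375 psi -14.86 open 1.003 F [ 0.  -0.3 -0.6] tilt [-1.  0. -0.]
  lin [5.833e-01 3.000e-04 4.000e-03] ang [ 0.003 -0.    -0.   ]
```

View pics/w15.png

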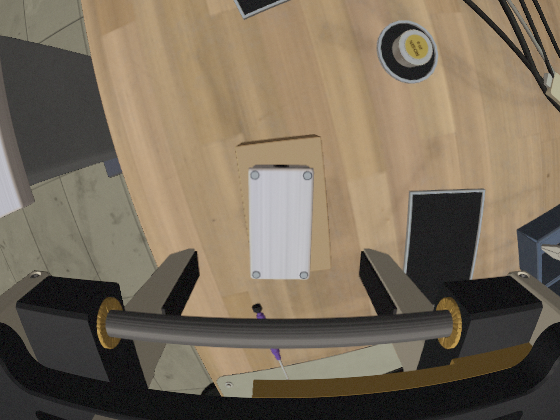

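Run:
```python
from h import *
W=cal('w15')
q=[hit(W,u,v,.072,True)[:2] for u,v in [(254.3,175.8),(308.3,175.8),(304.3,275.5),(256.5,275.5)]]
c=np.mean(q,0); f=lambda v:np.degrees(np.arctan2(v[1],v[0]))
print(c,f(q[1]-q[0]),f(q[2]-q[3]),f(q[0]-q[3]),f(q[1]-q[2]))
q=[hit(W,u,v,.042,True)[:2] for u,v in [(237,146),(321,136)]];print(q,np.mean(q,0),f(q[1]-q[0]))
plan(c[0],c[1],.05,-15)
```

```text
[ 0.45959316 -0.23872434] -14.791023196267334 -14.88031307034796 75.08157204998753 74.53003288525775
[array([ 0.44080703, -0.17249521]), array([ 0.50796811, -0.18188045])] [ 0.47438757 -0.17718783] -7.955126628993559
t 21.0 tcp [ 0.4581 -0.2369  0.3234] tip z 0.1374 psi -14.86 open 0.999 F [0.  0.6 0.3] tilt [-1. -0. -0.]
  lin [0.5829 0.0127 0.009 ] ang [ 0.0012 -0.      0.    ]
```

>>> send_rows([
  {"linear": [0.06, 0.012, 0.009], "angular": [0, 0, 0], "claw": 1},
  {"linear": [0.18, 0.012, 0.009], "angular": [0, 0, 0], "claw": 1},
  {"linear": [0.32, 0.012, 0.009], "angular": [0, 0, 0], "claw": 1},
  {"linear": [0.44, 0.012, 0.009], "angular": [0, 0, 0], "claw": 1},
  {"linear": [0.52, 0.012, 0.009], "angular": [0, 0, 0], "claw": 1},
  {"linear": [0.56, 0.012, 0.009], "angular": [0, 0, 0], "claw": 1},
  {"linear": [0.58, 0.012, 0.009], "angular": [0, 0, 0], "claw": 1},
  {"linear": [0.58, 0.012, 0.009], "angular": [0, 0, 0], "claw": 0.5},
  {"linear": [0.58, 0.012, 0.009], "angular": [0, 0, 0], "claw": -0.2},
  {"linear": [0.58, 0.012, 0.009], "angular": [0, 0, 0], "claw": -0.2},
])

```text
time_s: 21.83
tcp_pos: [0.46, -0.2391, 0.2376]
eef_rot: [0.561, 0.43, -0.56, 0.432]
ft_force: [0.1, -0.5, 0.3]
opening: 0.835
```

>>> send_rows([
  {"linear": [0, 0, 0], "angular": [0, 0, 0], "claw": -0.5},
  {"linear": [0, 0, 0], "angular": [0, 0, 0], "claw": -0.5},
  {"linear": [0, 0, 0], "angular": [0, 0, 0], "claw": -0.5},
  {"linear": [0, 0, 0], "angular": [0, 0, 0], "claw": -0.5},
  {"linear": [0, 0, 0], "angular": [0, 0, 0], "claw": -0.5},
  {"linear": [0, 0, 0], "angular": [0, 0, 0], "claw": -0.5},
  {"linear": [0, 0, 0], "angular": [0, 0, 0], "claw": -0.5},
  {"linear": [0, 0, 0], "angular": [0, 0, 0], "claw": -0.5},
  {"linear": [0, 0, 0], "angular": [0, 0, 0], "claw": -0.5},
  {"linear": [0, 0, 0], "angular": [0, 0, 0], "claw": -0.5},
], grip_force=35)

```text
time_s: 22.67
tcp_pos: [0.4595, -0.2388, 0.2367]
eef_rot: [0.561, 0.431, -0.561, 0.431]
ft_force: [-2.0, 0.5, 4.6]
opening: 0.517
```

```bash
python3 -c "
from h import *
plan(.496,.003,.1,9)"
```

```text
t 22.67 tcp [ 0.4595 -0.2388  0.2367] tip z 0.0507 psi -14.9 open 0.517 F [-2.   0.5  4.6] tilt [-1.e+00  3.e-04  1.e-04]
  lin [-0.3291 -0.1795 -1.6204] ang [-2.085e-01  1.000e-04 -1.000e-04]
```

>>> send_rows([
  {"linear": [-0.02, 0, 0], "angular": [0, 0, 0], "claw": -0.5},
  {"linear": [-0.06, 0, 0], "angular": [0, 0, 0], "claw": -0.5},
  {"linear": [-0.12, 0, 0], "angular": [0, 0, 0], "claw": -0.5},
  {"linear": [-0.2, 0, 0], "angular": [0, 0, 0], "claw": -0.5},
  {"linear": [-0.27, 0, 0], "angular": [0, 0, 0], "claw": -0.5},
  {"linear": [-0.32, 0, 0], "angular": [0, 0, 0], "claw": -0.5},
  {"linear": [-0.35, 0, 0], "angular": [0, 0, 0], "claw": -0.5},
  {"linear": [-0.35, 0, 0], "angular": [0, 0, 0], "claw": -0.5},
  {"linear": [-0.35, 0, 0], "angular": [0, 0, 0], "claw": -0.5},
  {"linear": [-0.35, 0, 0], "angular": [0, 0, 0], "claw": -0.5},
])

```text
time_s: 23.5
tcp_pos: [0.4593, -0.2387, 0.2885]
eef_rot: [-0.56, -0.431, 0.561, -0.431]
ft_force: [-0.4, 0.6, -1.6]
opening: 0.515
```

```bash
python3 -c "
from h import *
plan(.496,.003,.1,9)
snap('wrist','w16')"
```

```text
t 23.5 tcp [ 0.4593 -0.2387  0.2885] tip z 0.1025 psi -14.9 open 0.515 F [-0.4  0.6 -1.6] tilt [-1.e+00 -7.e-04 -2.e-04]
  lin [ 0.0168 -0.1774 -1.6198] ang [-2.085e-01 -2.000e-04  3.000e-04]
```

View pics/w16.png

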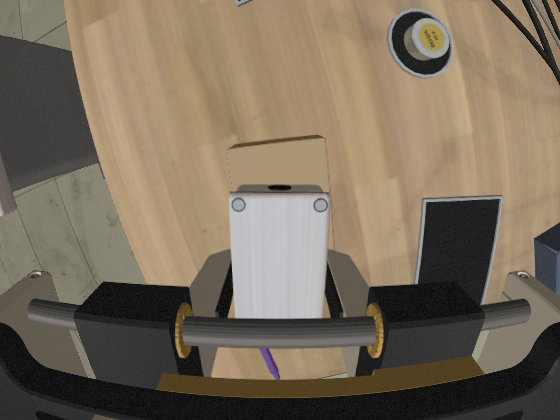

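>>> send_rows([
  {"linear": [0, -0.01, -0.1], "angular": [0, 0, 0], "claw": -0.5},
  {"linear": [0, -0.03, -0.25], "angular": [-0.03, 0, 0], "claw": -0.5},
  {"linear": [0, -0.05, -0.42], "angular": [-0.06, 0, 0], "claw": -0.5},
  {"linear": [0, -0.07, -0.6], "angular": [-0.09, 0, 0], "claw": -0.5},
  {"linear": [0, -0.09, -0.75], "angular": [-0.12, 0, 0], "claw": -0.5},
  {"linear": [0, -0.11, -0.87], "angular": [-0.15, 0, 0], "claw": -0.5},
  {"linear": [0, -0.12, -0.95], "angular": [-0.18, 0, 0], "claw": -0.5},
  {"linear": [0, -0.12, -1], "angular": [-0.2, 0, 0], "claw": -0.5},
  {"linear": [0, -0.12, -1], "angular": [-0.2085, 0, 0], "claw": -0.5},
  {"linear": [0, -0.12, -1], "angular": [-0.2085, 0, 0], "claw": -0.5},
])

```text
time_s: 24.38
tcp_pos: [0.4806, -0.0892, 0.2886]
eef_rot: [0.459, 0.538, -0.459, 0.538]
ft_force: [0.5, -0.4, -0.4]
opening: 0.516
```

```bash
python3 -c "
from h import *
plan(.496,.003,.05,9)
snap('wrist','w17')"
```

```text
t 24.38 tcp [ 0.4806 -0.0892  0.2886] tip z 0.1026 psi 9.04 open 0.516 F [ 0.5 -0.4 -0.4] tilt [-1.e+00 -6.e-04  1.e-04]
  lin [ 0.3506  0.1982 -0.5912] ang [0.0004 0.     0.0003]
```

View pics/w17.png

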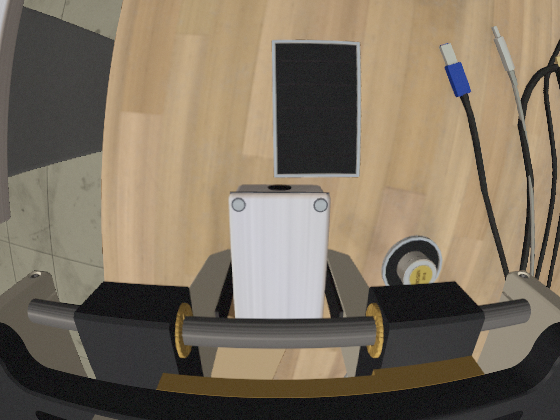

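Run:
```python
from h import *
W=cal('w17')
f=lambda v:np.degrees(np.arctan2(v[1],v[0]))
q=[hit(W,u,v,.005,True)[:2] for u,v in [(272,41.5),(360.5,42),(359.5,177),(275,178)]]
c=np.mean(q,0);print(c,f(q[1]-q[0]),f(q[2]-q[3]),f(q[0]-q[3]),f(q[1]-q[2]),[np.linalg.norm(q[i]-q[i-1]).round(4) for i in range(4)])
plan(.496,.0025,.05,9)
```

```text
[0.49785152 0.00254747] 11.104387351295374 10.265827976249982 100.24514452426095 99.77965856249953 [np.float64(0.1121), np.float64(0.0716), np.float64(0.1131), np.float64(0.0707)]
t 24.43 tcp [ 0.4806 -0.0896  0.2887] tip z 0.1027 psi 8.94 open 0.515 F [ 1.3 -1.2  0.1] tilt [-1.e+00 -5.e-04  2.e-04]
  lin [ 0.3512  0.197  -0.5909] ang [-0.0006  0.0001  0.0002]
```

>>> send_rows([
  {"linear": [0, 0.02, -0.08], "angular": [0, 0, 0], "claw": -0.5},
  {"linear": [0, 0.07, -0.2], "angular": [0, 0, 0], "claw": -0.5},
  {"linear": [0.05, 0.12, -0.35], "angular": [0, 0, 0], "claw": -0.5},
  {"linear": [0.12, 0.17, -0.48], "angular": [0, 0, 0], "claw": -0.5},
  {"linear": [0.2, 0.2, -0.56], "angular": [0, 0, 0], "claw": -0.5},
  {"linear": [0.27, 0.2, -0.59], "angular": [0, 0, 0], "claw": -0.5},
  {"linear": [0.33, 0.2, -0.59], "angular": [0, 0, 0], "claw": -0.5},
  {"linear": [0.35, 0.2, -0.59], "angular": [0, 0, 0], "claw": -0.5},
  {"linear": [0.35, 0.2, -0.59], "angular": [0, 0, 0], "claw": -0.5},
  {"linear": [0.35, 0.2, -0.59], "angular": [0, 0, 0], "claw": -0.5},
])

```text
time_s: 25.27
tcp_pos: [0.4965, 0.0019, 0.2365]
eef_rot: [0.46, 0.537, -0.46, 0.537]
ft_force: [0.2, -1.4, 0.5]
opening: 0.515
```

```bash
python3 -c "
from h import *
plan(.496,.0025,.0115,9)
snap('wrist','w18')"
```

```text
t 25.27 tcp [0.4965 0.0019 0.2365] tip z 0.0505 psi 8.92 open 0.515 F [ 0.2 -1.4  0.5] tilt [-1.e+00 -2.e-04  2.e-04]
  lin [ 0.2603 -0.0024 -0.0042] ang [-0.0007  0.0001  0.0001]
```

View pics/w18.png

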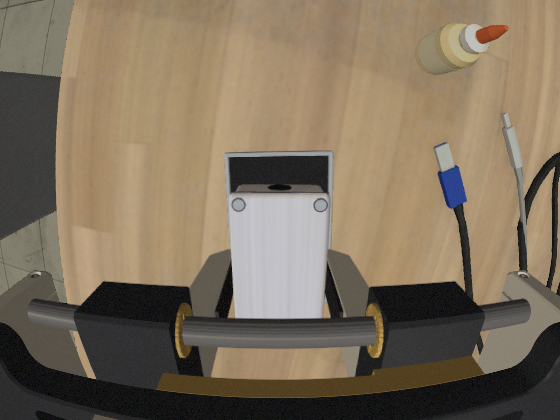

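>>> send_rows([
  {"linear": [0.03, 0.004, 0], "angular": [-0.003, 0, 0], "claw": -0.5},
  {"linear": [0.08, 0.004, 0], "angular": [-0.003, 0, 0], "claw": -0.5},
  {"linear": [0.14, 0.004, 0], "angular": [-0.003, 0, 0], "claw": -0.5},
  {"linear": [0.18, 0.004, 0], "angular": [-0.003, 0, 0], "claw": -0.5},
  {"linear": [0.21, 0.004, 0], "angular": [-0.003, 0, 0], "claw": -0.5},
  {"linear": [0.23, 0.004, 0], "angular": [-0.003, 0, 0], "claw": -0.5},
  {"linear": [0.245, 0.004, 0], "angular": [-0.003, 0, 0], "claw": -0.5},
  {"linear": [0.255, 0.004, 0], "angular": [-0.003, 0, 0], "claw": -0.5},
  {"linear": [0.26, 0.004, 0], "angular": [-0.003, 0, 0], "claw": -0.5},
  {"linear": [0.26, 0.004, 0], "angular": [-0.003, 0, 0], "claw": -0.5},
])

```text
time_s: 26.15
tcp_pos: [0.4971, 0.003, 0.1975]
eef_rot: [0.458, 0.539, -0.458, 0.539]
ft_force: [-0.4, -0.9, -0.3]
opening: 0.51
```

```bash
python3 -c "
from h import *
plan(.497,.0025,.011,9)
snap('wrist','w19');crop('w19',170,140,390,300,3.6,'w19c')
snap('scene','s19');crop('s19',190,170,340,270,5.3,'s19c')"
```

```text
t 26.15 tcp [0.4971 0.003  0.1975] tip z 0.0115 psi 9.34 open 0.51 F [-0.4 -0.9 -0.3] tilt [-1.e+00  1.e-04  0.e+00]
  lin [ 0.0031 -0.0012  0.0034] ang [ 0.003   0.     -0.0001]
```

View pics/w19c.png

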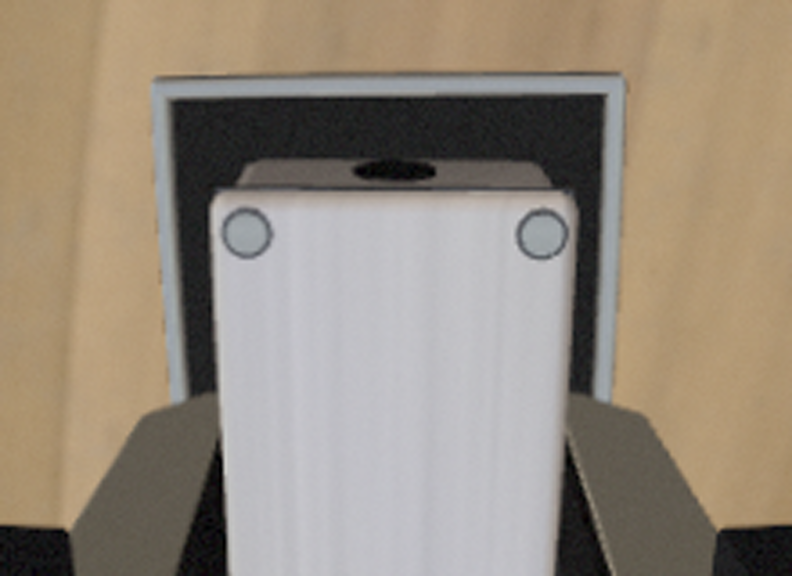

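View pics/s19c.png

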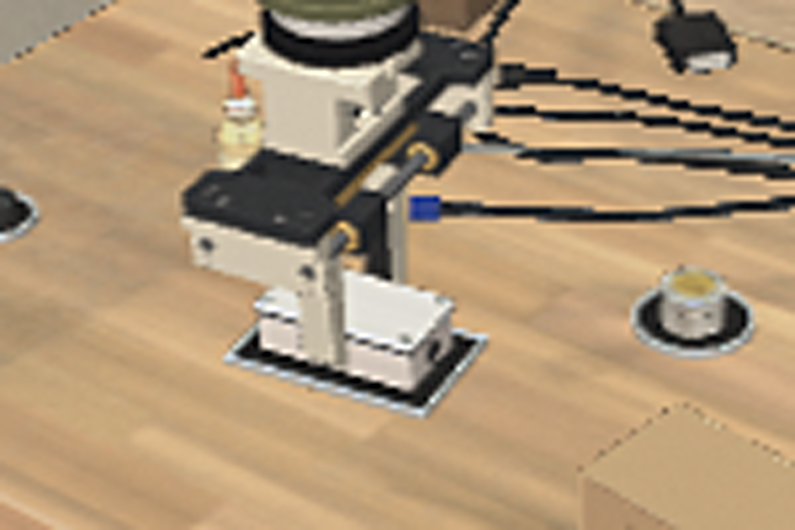

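>>> send_rows([
  {"linear": [0.003, 0, 0], "angular": [0, 0, 0], "claw": -0.5},
  {"linear": [0.003, 0, 0], "angular": [0, 0, 0], "claw": 0.5},
  {"linear": [0.003, 0, 0], "angular": [0, 0, 0], "claw": 0.5},
  {"linear": [0.003, 0, 0], "angular": [0, 0, 0], "claw": 0.5},
  {"linear": [0.003, 0, 0], "angular": [0, 0, 0], "claw": 0.5},
  {"linear": [0.003, 0, 0], "angular": [0, 0, 0], "claw": 0.5},
  {"linear": [-0.02, 0, 0], "angular": [0, 0, 0], "claw": 0.6},
  {"linear": [-0.1, 0, 0], "angular": [0, 0, 0], "claw": 0.8},
  {"linear": [-0.25, 0, 0], "angular": [0, 0, 0], "claw": 1},
  {"linear": [-0.45, 0, 0], "angular": [0, 0, 0], "claw": 1},
])

```text
time_s: 27.08
tcp_pos: [0.4959, 0.0031, 0.2644]
eef_rot: [0.457, 0.54, -0.459, 0.538]
ft_force: [0.7, 0.5, -0.0]
opening: 0.964
```

```bash
python3 -c "
from h import *
plan(.465,-.235,.09,-8.1)
snap('wrist','w20')"
```

```text
t 27.08 tcp [0.4959 0.0031 0.2644] tip z 0.0784 psi 9.34 open 0.964 F [ 0.7  0.5 -0. ] tilt [-1.     -0.0041 -0.0011]
  lin [-0.077  -0.4609  1.5329] ang [ 0.1522 -0.0002  0.0021]
```

View pics/w20.png

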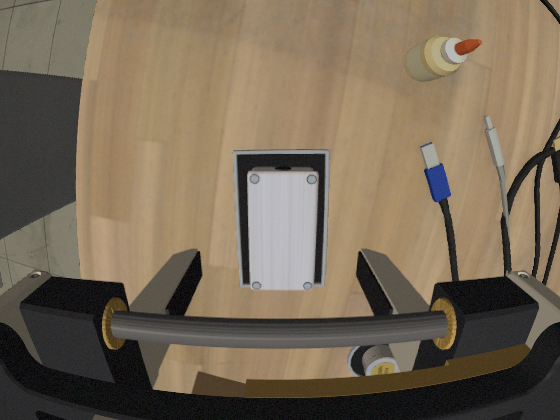

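>>> send_rows([
  {"linear": [-0.1, -0.02, 0.08], "angular": [0, 0, 0], "claw": 1},
  {"linear": [-0.15, -0.07, 0.25], "angular": [0.03, 0, 0], "claw": 1},
  {"linear": [-0.15, -0.14, 0.48], "angular": [0.06, 0, 0], "claw": 1},
  {"linear": [-0.15, -0.22, 0.73], "angular": [0.09, 0, 0], "claw": 1},
  {"linear": [-0.15, -0.3, 0.95], "angular": [0.12, 0, 0], "claw": 1},
  {"linear": [-0.15, -0.38, 1], "angular": [0.14, 0, 0], "claw": 1},
  {"linear": [-0.15, -0.46, 1], "angular": [0.152, 0, 0], "claw": 1},
  {"linear": [-0.15, -0.46, 1], "angular": [0.152, 0, 0], "claw": 1},
  {"linear": [-0.15, -0.46, 1], "angular": [0.152, 0, 0], "claw": 1},
  {"linear": [-0.15, -0.46, 1], "angular": [0.152, 0, 0], "claw": 1},
])

```text
time_s: 27.97
tcp_pos: [0.4538, -0.1559, 0.2882]
eef_rot: [0.534, 0.463, -0.533, 0.464]
ft_force: [0.7, -0.2, -0.1]
opening: 1.0
```

```bash
python3 -c "
from h import *
plan(.465,-.235,.11,-8.1)
snap('wrist','w21')"
```

```text
t 27.97 tcp [ 0.4538 -0.1559  0.2882] tip z 0.1022 psi -8.01 open 1.0 F [ 0.7 -0.2 -0.1] tilt [-1.0e+00  1.4e-03  1.0e-04]
  lin [-0.0519  0.1474  0.5117] ang [ 0.0008  0.0001 -0.0007]
```

View pics/w21.png

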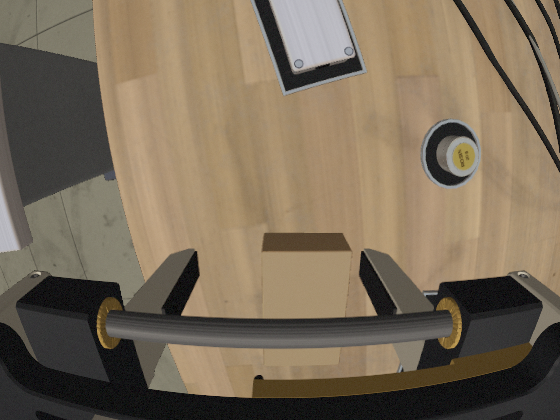

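Move over the carton centre.

>>> send_rows([
  {"linear": [-0.05, 0.05, 0.15], "angular": [0, 0, 0], "claw": 1},
  {"linear": [-0.05, 0.1, 0.35], "angular": [0, 0, 0], "claw": 1},
  {"linear": [-0.05, 0.147, 0.48], "angular": [0, 0, 0], "claw": 1},
  {"linear": [-0.05, 0.147, 0.51], "angular": [0, 0, 0], "claw": 1},
  {"linear": [-0.05, 0.147, 0.51], "angular": [0, 0, 0], "claw": 1},
  {"linear": [-0.05, 0.147, 0.51], "angular": [0, 0, 0], "claw": 1},
  {"linear": [-0.05, 0.147, 0.51], "angular": [0, 0, 0], "claw": 1},
  {"linear": [-0.05, 0.147, 0.51], "angular": [0, 0, 0], "claw": 1},
  {"linear": [-0.05, 0.147, 0.51], "angular": [0, 0, 0], "claw": 1},
  {"linear": [-0.05, 0.147, 0.51], "angular": [0, 0, 0], "claw": 1},
])

```text
time_s: 28.85
tcp_pos: [0.4644, -0.2344, 0.295]
eef_rot: [0.534, 0.464, -0.534, 0.464]
ft_force: [-0.0, 0.3, 0.4]
opening: 1.0
```

```bash
python3 -c "
from h import *
plan(.465,-.235,.012,-8.1)
snap('wrist','w22');crop('w22',180,130,380,290,4,'w22c')"
```

```text
t 28.85 tcp [ 0.4644 -0.2344  0.295 ] tip z 0.109 psi -8.03 open 1.0 F [-0.   0.3  0.4] tilt [-1.e+00  1.e-04 -0.e+00]
  lin [0.6467 0.0042 0.0035] ang [ 0.0007 -0.     -0.0001]
```

View pics/w22.png

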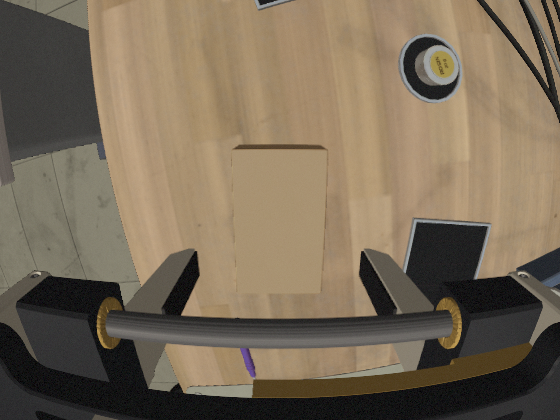

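View pics/w22c.png

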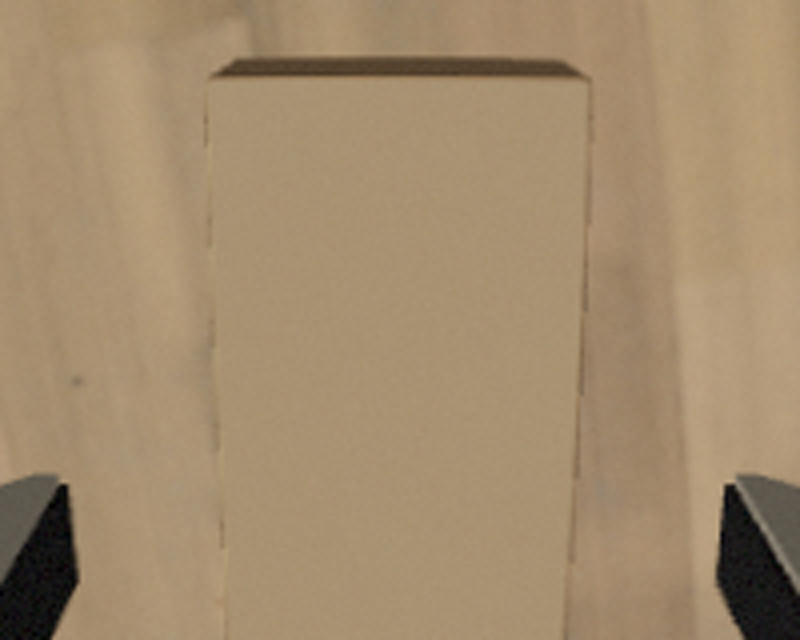

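Run:
```python
from h import *
W=cal('w22')
f=lambda v:np.degrees(np.arctan2(v[1],v[0]))
q=[hit(W,u,v,.042,True)[:2] for u,v in [(232.8,149),(327.4,149),(321.5,293),(237,293)]]
c=np.mean(q,0);print(c,f(q[1]-q[0]),f(q[2]-q[3]),f(q[0]-q[3]),f(q[1]-q[2]),[np.linalg.norm(q[i]-q[i-1]).round(4) for i in range(4)])
q=[hit(W,u,v,.005,True)[:2] for u,v in [(241,321),(252,377)]];print('driver',q)
plan(c[0],c[1],.014,-8.1)
```

```text
[ 0.46539455 -0.23492881] -7.963033101215553 -8.030109371241613 81.21660287829268 82.25083438325221 [np.float64(0.1172), np.float64(0.0679), np.float64(0.1172), np.float64(0.07)]
driver [array([ 0.41122214, -0.34251759]), array([ 0.40741472, -0.42411235])]
t 28.9 tcp [ 0.4644 -0.2345  0.295 ] tip z 0.109 psi -8.04 open 0.998 F [-0.2 -0.  -0.3] tilt [-1.e+00  1.e-04 -0.e+00]
  lin [0.6334 0.0068 0.0016] ang [ 0.0005 -0.     -0.0001]
```

>>> send_rows([
  {"linear": [0.06, 0.007, 0.002], "angular": [0, 0, 0], "claw": 1},
  {"linear": [0.18, 0.007, 0.002], "angular": [0, 0, 0], "claw": 1},
  {"linear": [0.32, 0.007, 0.002], "angular": [0, 0, 0], "claw": 1},
  {"linear": [0.45, 0.007, 0.002], "angular": [0, 0, 0], "claw": 1},
  {"linear": [0.54, 0.007, 0.002], "angular": [0, 0, 0], "claw": 1},
  {"linear": [0.59, 0.007, 0.002], "angular": [0, 0, 0], "claw": 1},
  {"linear": [0.62, 0.007, 0.002], "angular": [0, 0, 0], "claw": 1},
  {"linear": [0.633, 0.007, 0.002], "angular": [0, 0, 0], "claw": 1},
  {"linear": [0.633, 0.007, 0.002], "angular": [0, 0, 0], "claw": 0.8},
  {"linear": [0.633, 0.007, 0.002], "angular": [0, 0, 0], "claw": 0.5},
])

```text
time_s: 29.73
tcp_pos: [0.4658, -0.2357, 0.2008]
eef_rot: [0.534, 0.463, -0.534, 0.464]
ft_force: [1.0, 0.1, 0.3]
opening: 0.902
```

>>> send_rows([
  {"linear": [0, 0, 0], "angular": [0, 0, 0], "claw": 0},
  {"linear": [0, 0, 0], "angular": [0, 0, 0], "claw": 0},
  {"linear": [0, 0, 0], "angular": [0, 0, 0], "claw": 0},
  {"linear": [0, 0, 0], "angular": [0, 0, 0], "claw": 0},
  {"linear": [0, 0, 0], "angular": [0, 0, 0], "claw": 0},
  {"linear": [0, 0, 0], "angular": [0, 0, 0], "claw": 0},
  {"linear": [0, 0, 0], "angular": [0, 0, 0], "claw": 0},
  {"linear": [0, 0, 0], "angular": [0, 0, 0], "claw": 0},
  {"linear": [0, 0, 0], "angular": [0, 0, 0], "claw": 0},
  {"linear": [0, 0, 0], "angular": [0, 0, 0], "claw": 0},
], grip_force=25)

```text
time_s: 30.57
tcp_pos: [0.4657, -0.2357, 0.2008]
eef_rot: [0.534, 0.463, -0.534, 0.464]
ft_force: [-0.6, -0.8, 5.4]
opening: 0.748
```

```bash
python3 -c "
from h import *
plan(.618,-.337,.05,-11.8)"
```

```text
t 30.57 tcp [ 0.4657 -0.2357  0.2008] tip z 0.0148 psi -8.08 open 0.748 F [-0.6 -0.8  5.4] tilt [-1.0e+00  1.1e-03  6.0e-04]
  lin [-0.2329  1.1004  0.5259] ang [ 0.0325  0.0003 -0.0006]
```

>>> send_rows([
  {"linear": [-0.02, 0, 0], "angular": [0, 0, 0], "claw": 0},
  {"linear": [-0.07, 0, 0], "angular": [0, 0, 0], "claw": 0},
  {"linear": [-0.14, 0, 0], "angular": [0, 0, 0], "claw": 0},
  {"linear": [-0.2, 0, 0], "angular": [0, 0, 0], "claw": 0},
  {"linear": [-0.24, 0, 0], "angular": [0, 0, 0], "claw": 0},
  {"linear": [-0.24, 0, 0], "angular": [0, 0, 0], "claw": 0},
  {"linear": [-0.24, 0, 0], "angular": [0, 0, 0], "claw": 0},
  {"linear": [-0.24, 0, 0], "angular": [0, 0, 0], "claw": 0},
  {"linear": [-0.24, 0, 0], "angular": [0, 0, 0], "claw": 0},
  {"linear": [-0.24, 0, 0], "angular": [0, 0, 0], "claw": 0},
])

```text
time_s: 31.4
tcp_pos: [0.4651, -0.2353, 0.2354]
eef_rot: [-0.534, -0.464, 0.534, -0.463]
ft_force: [-0.1, 0.7, -3.6]
opening: 0.753
```

```bash
python3 -c "
from h import *
plan(.618,-.337,.05,-11.8)
snap('scene','s23');crop('s23',290,190,450,310,5,'s23c')"
```

```text
t 31.4 tcp [ 0.4651 -0.2353  0.2354] tip z 0.0494 psi -8.08 open 0.753 F [-0.1  0.7 -3.6] tilt [-1.e+00 -1.e-03 -5.e-04]
  lin [-0.0055  1.1044  0.528 ] ang [ 0.0325 -0.0002  0.0005]
```

View pics/s23c.png

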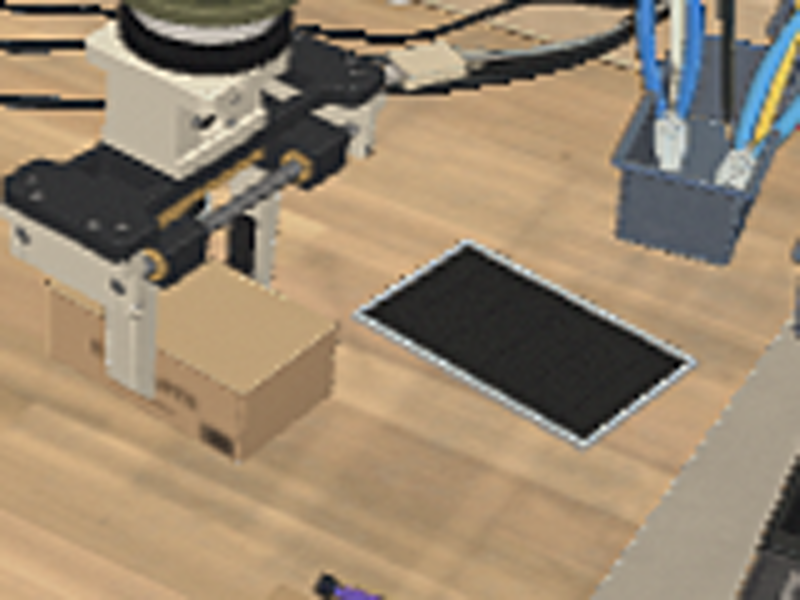

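```bash
python3 - <<'E'
from h import *
S=cal('s23');T=cal('top0')
for u,v in [(434.4,242.4),(414,237)]: print('bin base',hit(S,u,v,0).round(3))
for p in [(387,80),(420,125),(393,131),(388,100)]: print('top bin',[hit(T,*p,z)[:2].round(3) for z in (0,.06)])
for z in (.31,): print('mon', [hit(T,u,v,z)[:2].round(3) for u,v in [(185,88),(440,50)]])
E
python3 -c "
from h import *
crop('top0',340,60,480,200,4.2,'c9')"
```

```text
bin base [ 0.741 -0.394  0.   ]
bin base [ 0.734 -0.341  0.   ]
top bin [array([ 0.884, -0.334]), array([ 0.854, -0.322])]
top bin [array([ 0.753, -0.421]), array([ 0.73 , -0.404])]
top bin [array([ 0.735, -0.348]), array([ 0.713, -0.334])]
top bin [array([ 0.825, -0.336]), array([ 0.798, -0.323])]
mon [array([0.708, 0.149]), array([ 0.797, -0.379])]
```

View pics/c9.png

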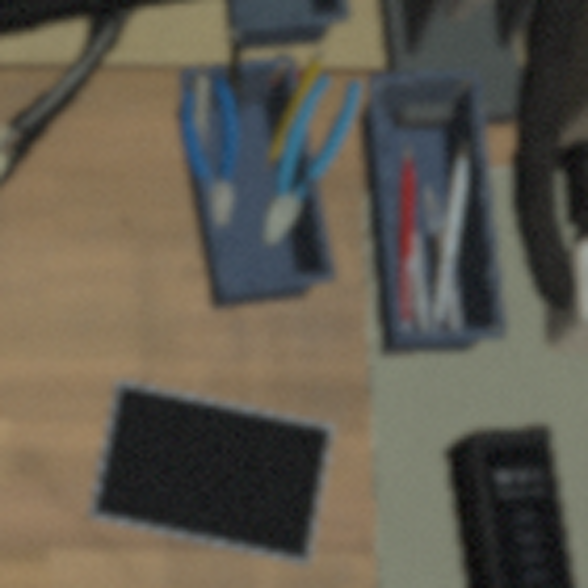

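>>> send_rows([
  {"linear": [0, 0.06, 0.03], "angular": [0, 0, 0], "claw": 0},
  {"linear": [0, 0.17, 0.09], "angular": [0.01, 0, 0], "claw": 0},
  {"linear": [0, 0.33, 0.17], "angular": [0.02, 0, 0], "claw": 0},
  {"linear": [0, 0.5, 0.26], "angular": [0.03, 0, 0], "claw": 0},
  {"linear": [0, 0.67, 0.35], "angular": [0.033, 0, 0], "claw": 0},
  {"linear": [0, 0.82, 0.43], "angular": [0.033, 0, 0], "claw": 0},
  {"linear": [0, 0.93, 0.49], "angular": [0.033, 0, 0], "claw": 0},
  {"linear": [0, 1, 0.525], "angular": [0.033, 0, 0], "claw": 0},
  {"linear": [0, 1, 0.525], "angular": [0.033, 0, 0], "claw": 0},
  {"linear": [0, 1, 0.525], "angular": [0.033, 0, 0], "claw": 0},
])

```text
time_s: 32.28
tcp_pos: [0.6027, -0.3345, 0.235]
eef_rot: [-0.549, -0.446, 0.549, -0.445]
ft_force: [-0.4, -0.1, -2.6]
opening: 0.755
```

```bash
python3 -c "
from h import *
plan(.618,-.337,.025,-11.8)
snap('wrist','w24');snap('scene','s24');crop('s24',290,170,450,290,5,'s24c')"
```

```text
t 32.28 tcp [ 0.6027 -0.3345  0.235 ] tip z 0.049 psi -11.87 open 0.755 F [-0.4 -0.1 -2.6] tilt [-1.0e+00 -1.3e-03 -5.0e-04]
  lin [ 0.16    0.1034 -0.0048] ang [-0.0006 -0.0003  0.0006]
```

View pics/w24.png

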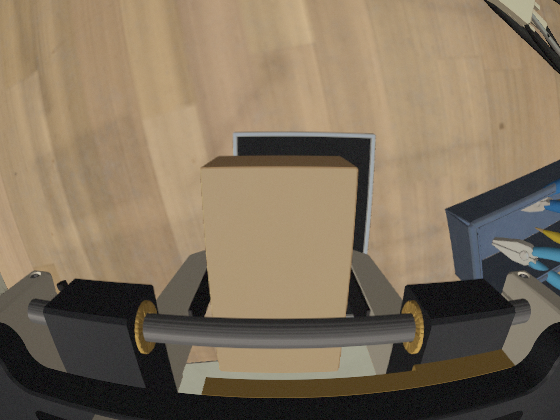

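View pics/s24c.png

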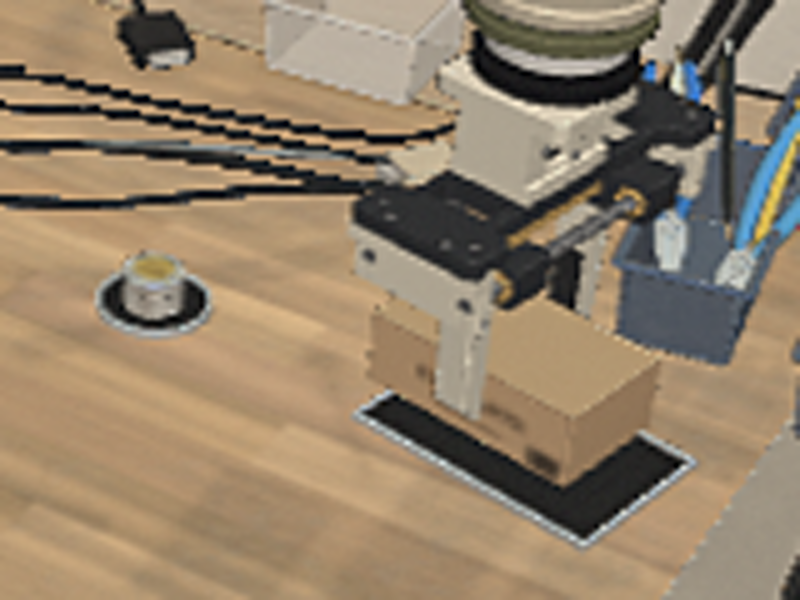

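Run:
```python
from h import *
W=cal('w24')
f=lambda v:np.degrees(np.arctan2(v[1],v[0]))
q=[hit(W,u,v,.005,True)[:2] for u,v in [(233.5,132),(375.5,133)]]
d=q[1]-q[0];print(q,np.linalg.norm(d),f(d)); n=np.array([d[1],-d[0]])/np.linalg.norm(d); print('centre',np.mean(q,0)+n*.071)
print('bin',hit(W,447,209,.05,True),hit(W,447,209,.06,True))
plan(.618,-.337,.025,-11.8)
```

```text
[array([ 0.58897629, -0.25859125]), array([ 0.67967179, -0.27700277])] 0.0925454342130777 -11.475315925743827
centre [ 0.62019889 -0.33737775]
bin [ 0.70471156 -0.32199247  0.05      ] [ 0.69951298 -0.31798359  0.06      ]
t 32.38 tcp [ 0.6022 -0.334   0.2353] tip z 0.0493 psi -11.86 open 0.754 F [ 0.3 -0.5 -2.1] tilt [-1.0e+00 -1.5e-03 -6.0e-04]
  lin [ 0.1615  0.1076 -0.002 ] ang [-0.0005 -0.0003  0.0008]
```

>>> send_rows([
  {"linear": [0, 0.03, 0], "angular": [0, 0, 0], "claw": 0},
  {"linear": [0, 0.08, 0], "angular": [0, 0, 0], "claw": 0},
  {"linear": [0, 0.11, 0], "angular": [0, 0, 0], "claw": 0},
  {"linear": [0.03, 0.11, 0], "angular": [0, 0, 0], "claw": 0},
  {"linear": [0.07, 0.11, 0], "angular": [0, 0, 0], "claw": 0},
  {"linear": [0.11, 0.11, 0], "angular": [0, 0, 0], "claw": 0},
  {"linear": [0.14, 0.11, 0], "angular": [0, 0, 0], "claw": 0},
  {"linear": [0.16, 0.11, 0], "angular": [0, 0, 0], "claw": 0},
  {"linear": [0.16, 0.11, 0], "angular": [0, 0, 0], "claw": 0},
  {"linear": [0.16, 0.11, 0], "angular": [0, 0, 0], "claw": 0},
])

```text
time_s: 33.22
tcp_pos: [0.6187, -0.3378, 0.2115]
eef_rot: [-0.549, -0.446, 0.549, -0.445]
ft_force: [1.1, -0.4, -1.6]
opening: 0.75
```

```bash
python3 -c "
from h import *
plan(.6185,-.337,.0172,-11.8)
snap('wrist','w25');snap('scene','s25');crop('s25',330,220,450,300,6.5,'s25c')"
```

```text
t 33.22 tcp [ 0.6187 -0.3378  0.2115] tip z 0.0255 psi -11.86 open 0.75 F [ 1.1 -0.4 -1.6] tilt [-1.e+00 -8.e-04 -3.e-04]
  lin [ 0.0551 -0.0025 -0.005 ] ang [-0.0006 -0.0002  0.0004]
```

View pics/w25.png

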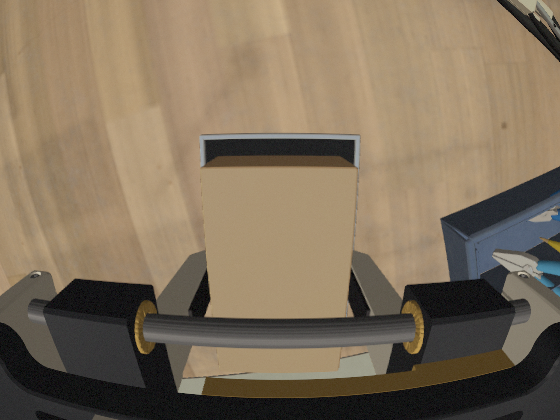

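View pics/s25c.png

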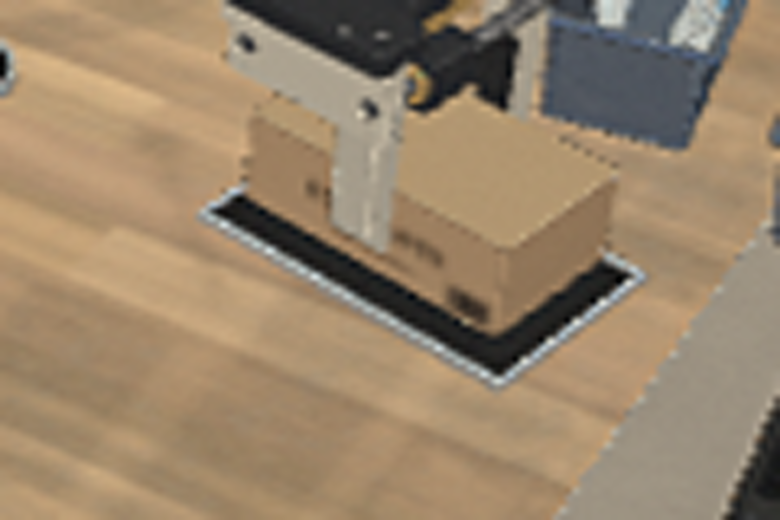

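>>> send_rows([
  {"linear": [0.01, 0, -0.003], "angular": [0, 0, 0], "claw": 0},
  {"linear": [0.02, 0, -0.003], "angular": [0, 0, 0], "claw": 0},
  {"linear": [0.03, 0, -0.003], "angular": [0, 0, 0], "claw": 0},
  {"linear": [0.038, 0, -0.003], "angular": [0, 0, 0], "claw": 0},
  {"linear": [0.045, 0, -0.003], "angular": [0, 0, 0], "claw": 0},
  {"linear": [0.05, 0, -0.003], "angular": [0, 0, 0], "claw": 0},
  {"linear": [0.054, 0, -0.003], "angular": [0, 0, 0], "claw": 0},
  {"linear": [0.054, 0, -0.003], "angular": [0, 0, 0], "claw": 0},
  {"linear": [0.054, 0, -0.003], "angular": [0, 0, 0], "claw": 0},
  {"linear": [0.054, 0, -0.003], "angular": [0, 0, 0], "claw": 0},
])

```text
time_s: 34.15
tcp_pos: [0.6191, -0.3375, 0.204]
eef_rot: [0.549, 0.446, -0.549, 0.446]
ft_force: [0.4, 0.1, -1.5]
opening: 0.752
```

```bash
python3 -c "
from h import *
plan(.6185,-.337,.0172,-11.8)
snap('wrist','w26');crop('w26',180,120,380,270,4,'w26c');snap('scene','s26');crop('s26',330,220,450,300,6.5,'s26c')"
```

```text
t 34.15 tcp [ 0.6191 -0.3375  0.204 ] tip z 0.018 psi -11.86 open 0.752 F [ 0.4  0.1 -1.5] tilt [-1.e+00  1.e-04  0.e+00]
  lin [ 0.0052 -0.0044 -0.0026] ang [-0.0005  0.     -0.    ]
```

View pics/w26c.png

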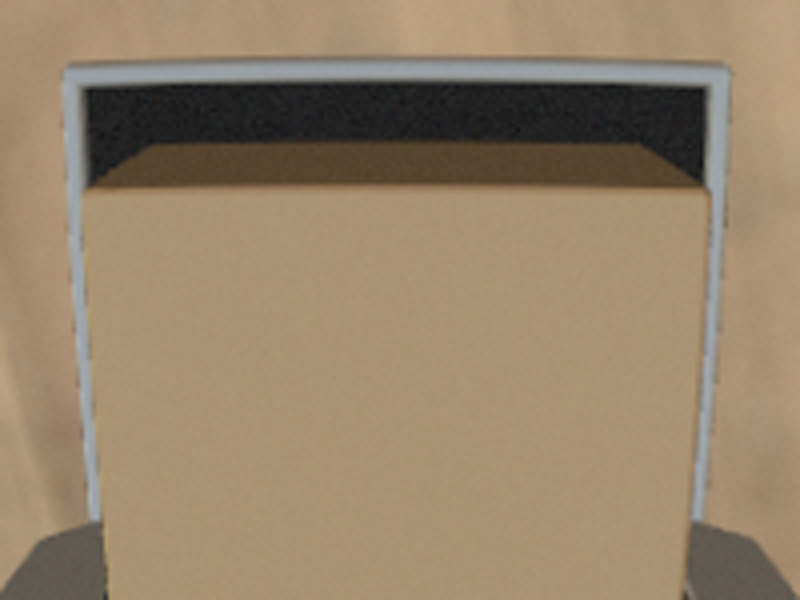

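View pics/s26c.png

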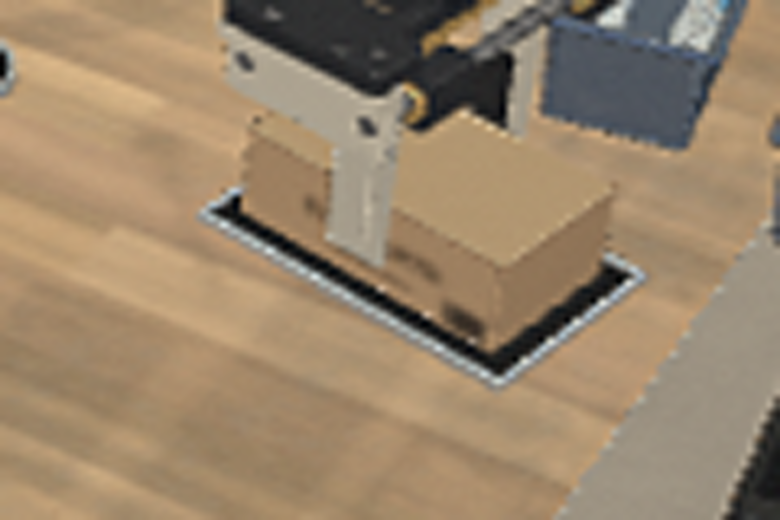

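>>> send_rows([
  {"linear": [0.004, 0, 0], "angular": [0, 0, 0], "claw": 0},
  {"linear": [0.006, 0, 0], "angular": [0, 0, 0], "claw": 0},
  {"linear": [0.006, 0, 0], "angular": [0, 0, 0], "claw": 0.75},
  {"linear": [0.006, 0, 0], "angular": [0, 0, 0], "claw": 0.75},
  {"linear": [0.006, 0, 0], "angular": [0, 0, 0], "claw": 0.75},
  {"linear": [0.006, 0, 0], "angular": [0, 0, 0], "claw": 0.75},
  {"linear": [0.006, 0, 0], "angular": [0, 0, 0], "claw": 0.75},
  {"linear": [-0.03, 0, 0], "angular": [0, 0, 0], "claw": 0.75},
  {"linear": [-0.12, 0, 0], "angular": [0, 0, 0], "claw": 0.75},
  {"linear": [-0.25, 0, 0], "angular": [0, 0, 0], "claw": 0.75},
])

```text
time_s: 35.08
tcp_pos: [0.6183, -0.337, 0.2404]
eef_rot: [-0.549, -0.447, 0.549, -0.444]
ft_force: [0.3, 0.9, 0.6]
opening: 0.876
```

>>> send_rows([
  {"linear": [-0.1, 0, 0], "angular": [0, 0, 0], "claw": 0.75},
  {"linear": [-0.15, -0.1, 0], "angular": [0, 0, 0], "claw": 0.75},
  {"linear": [-0.25, -0.25, 0], "angular": [0, 0, 0], "claw": 0.75},
  {"linear": [-0.35, -0.45, 0], "angular": [0, 0, 0], "claw": 0.75},
  {"linear": [-0.45, -0.65, 0], "angular": [0, 0, 0], "claw": 0.75},
  {"linear": [-0.55, -0.8, 0], "angular": [0, 0, 0], "claw": 0.75},
  {"linear": [-0.6, -0.9, 0], "angular": [0, 0, 0], "claw": 0.75},
  {"linear": [-0.6, -1, 0], "angular": [0, 0, 0], "claw": 0.75},
  {"linear": [-0.6, -1, 0], "angular": [0, 0, 0], "claw": 0.75},
  {"linear": [-0.6, -1, 0], "angular": [0, 0, 0], "claw": 0.75},
])

```text
time_s: 35.92
tcp_pos: [0.4722, -0.3068, 0.333]
eef_rot: [0.549, 0.445, -0.549, 0.446]
ft_force: [0.6, -0.4, -0.7]
opening: 0.876
```

```bash
python3 -c "
from h import *
plan(.6185,-.337,.0172,-11.8)
snap('scene','s27');snap('wrist','w27');snap('top','t27');crop('t27',150,140,440,260,2.75,'t27c')"
```

```text
t 35.92 tcp [ 0.4722 -0.3068  0.333 ] tip z 0.147 psi -11.9 open 0.876 F [ 0.6 -0.4 -0.7] tilt [-1.      0.0023  0.001 ]
  lin [ 0.8678  0.9938 -0.005 ] ang [-0.0008  0.0005 -0.0012]
```

View pics/s27.png

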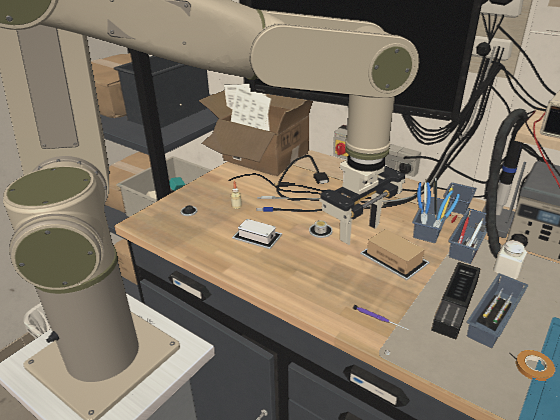

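View pics/t27c.png

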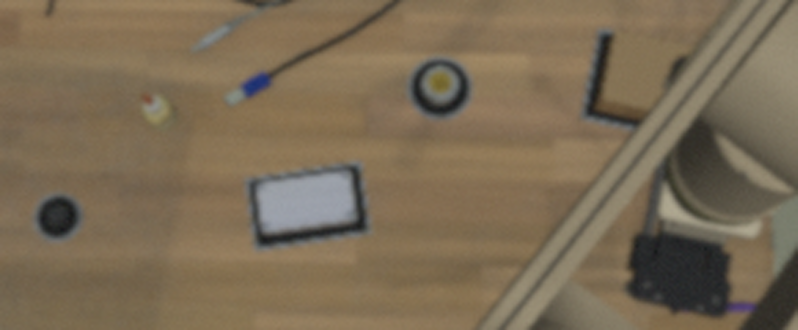

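View pics/w27.png

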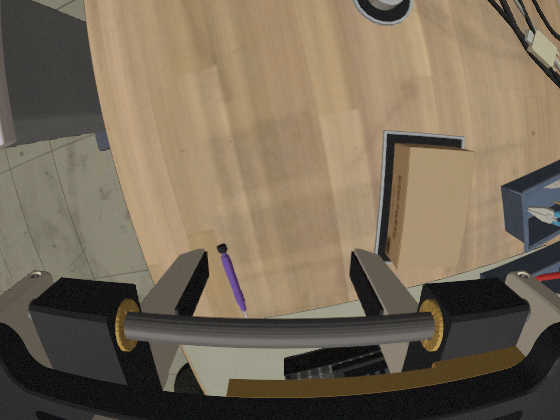

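```bash
python3 -c "
from h import *
a=lambda *k: crop(*k)
a('s27',350,215,440,285,4.4,'e1');a('s27',225,210,345,260,4.4,'e2');a('s27',170,195,220,225,4.4,'e3')
A=[cv2.imread(f'pics/{n}.png') for n in ('e1','e2','e3')]
H=sum(x.shape[0] for x in A);W=max(x.shape[1] for x in A);o=np.zeros((H,W,3),np.uint8);y=0
for x in A: o[y:y+x.shape[0],:x.shape[1]]=x;y+=x.shape[0]
print(o.shape);cv2.imwrite('pics/e.png',cv2.resize(o,None,fx=min(1,600/H),fy=min(1,600/H)))"
```

```text
(660, 528, 3)
```

View pics/e.png

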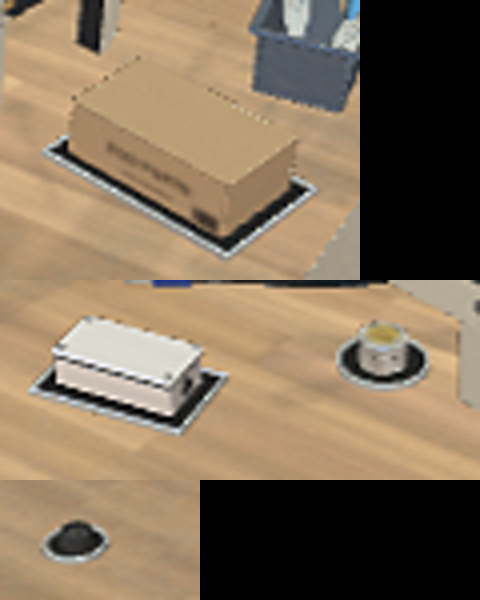

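Run:
```python
from h import *
W=cal('w27'); print('driver',hit(W,222,248,.005,True),hit(W,242,308,.005,True))
S=cal('s27')
P=lambda u,v,z: hit(S,u,v,z)[:2]
sc=600/660
g=lambda x,y,z,o,dy: P((x/sc+.5)/4.4-.5+o[0],(y/sc-dy+.5)/4.4-.5+o[1],z)
q=[g(*p,.044,(350,215),0) for p in [(69,103),(232,184),(299,139),(138,62)]]; print('carton',np.mean(q,0),q[1]-q[0])
d=q[1]-q[0]; print(np.degrees(np.arctan2(d[1],d[0])))
q=[g(*p,.032,(225,210),308) for p in [(53,352),(170,385),(203,350),(80,317)]]; print('box',np.mean(q,0));d=q[1]-q[0]; print(np.degrees(np.arctan2(d[1],d[0])))
print('tin',g(382,335,.024,(225,210),308))
s=readout.state();print(s['ft_force'],abs(s['joint_velocities']).max())
ticket.finish_job()
```

```text
driver [ 0.40589199 -0.34404522  0.005     ] [ 0.40788267 -0.4194899   0.005     ]
carton [ 0.61658532 -0.33613113] [-0.01748364 -0.11559722]
-98.60058566756346
box [0.4944377  0.00337693]
-80.53833362694235
tin [ 0.61626717 -0.11993005]
[-0.26045589  0.4026172  -0.44311974] 0.011556683968069161
the job is handed in; nothing more can be done
```

I took the stack apart from the top down and placed all four parts, then handed the job in at about 36 s. The hand-in reports no verdict, so what follows is my own checking.

In the last pictures each part is in its own tray or dish, upright and centred by eye. The measurements from the scene camera, against each tray or dish centre:

| Part | Off centre | Off the tray's long direction |
|---|---|---|
| Rubber cap | centred in the wrist picture taken right after release, not measured | – |
| Tin | about 2 mm | – |
| Metal box | about 2–3 mm | about 1° |
| Carton | about 2 mm | about 3° |

- **Bystanders:** The screwdriver measured within about 2–3 mm of its first position. The flux bottle looked untouched and upright, but I did not measure it again.
- **Robot at the end:** The gripper was open and clear of everything, with the wrist force near zero.
- **Disagreements:** The carton angle was read off a small, coarse crop. It differs by about 3° from the tray angle I measured earlier, but stays well inside the 0.2 rad (11°) limit. My first scene-camera reading of the rubber cap was about 8 mm off. I re-measured it from the other cameras before grasping.

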